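Fit a lens and its screw bezel to a headlamp

TASK

The headlamp head in the bench jig needs its lens: lift the dust plug out of its mouth and put it in the tray, seat the lens disc flat in the mouth with its bull's-eye up, then set the threaded bezel ring over it and screw it clockwise until it is tight and fully home. Leave the other gear on the bench where it is.

Things in the scene. Friction and masses are not known exactly. Their poses are not given: they have to be found in the camera images.
- mouth (a point): White plastic headlamp head fixed mouth-up in a steel bench jig (base 90 x 90 x 8 mm). Point: centre of the mouth's rim plane, 52 mm above the bench, z up. Mouth: round recess 38 mm across, 5 mm deep, flat floor, rim wall 3 mm thick. Neck below the rim: 44 mm across (52 over its thread), 18 mm tall; body below it 55 mm across. The x axis (either way) points at two small ribs low on the body.
- rib (a point): Outer end of one of the two small ribs, opposite each other on the lamp body, 33 mm from its axis, 30 to 42 mm below the rim (point 36 mm below). Set the ring down with its ears in line with the ribs (within 10 degrees): its lugs then rest on the thread, the ring about 3 mm above home.
- thread (a point): Point on the neck's axis, 9 mm below the rim. Right-hand two-start thread, 18 mm lead, outside the neck, 1.5 mm radial play to the ring. From the ears-over-ribs position the ring, turned clockwise seen from above, runs down and is tight after about 79 degrees (1.38 rad); it then holds by friction.
- plug_knob (a point): Grey plastic dust plug loose in the mouth, 22 mm tall: spigot 34 mm across, 4 mm tall, in the recess; plate 41 mm across, 3 mm thick, on the rim; round knob 16 mm across, 15 mm tall, on top. Point: centre of the knob, 14.5 mm above the plug's underside, 7.5 mm above the plate's top. 20 g.
- lens_center (a point): Frosted lens disc lying on the bench: flange 35 mm across, 5 mm thick, with a central domed bull's-eye on top, 18 mm across, rising 14 mm above the flange (its lower 11 mm can be gripped). Point: on its axis, 9.5 mm above the underside; z points up out of the bull's-eye. When seated, the flange is flush with the rim. 30 g.
- ring_center (a point): Aluminium bezel ring, lying right way up: 61 mm across, 16 mm tall, skirt bore 55 mm, top lip 3.5 mm thick with a 26 mm hole. Two flat ears on the x axis, 22 mm wide, 63.6 mm over the flats: grip across them. A thread lug lies inside under each ear. Point: its centre, 8 mm above its underside, z up; 4.5 mm below the rim when home. Half a turn about z is no difference. 50 g.
- tray_in (a point): Shallow square aluminium tray fixed on the bench, 120 x 120 x 18 mm outside, walls and floor 4 to 5 mm. The point is the centre of its inner floor.
- carabiner: Bystander: purple carabiner lying flat, about 105 x 65 x 10 mm, origin at its centre on the bench.
- belay: Bystander: aluminium belay device, 55 x 36 x 32 mm with a wire loop, origin under its centre.
- ice_screw: Bystander: steel ice screw lying along its x, 150 mm long, origin under its centre.
- driver: Bystander: screwdriver lying along its x, origin on the bench.
- gasket: Bystander: flat black rubber gasket ring, 48 mm across, 4 mm thick, origin under its centre.
Not all that is in view belongs to the job. What is shaped like the part that bears ring_center but red is not meant.

How it is judged:
On the way, in this order (a step that is already met when the one before it is completed fails the run):
1. the dust plug is out of the mouth and in the tray (x of plug_knob in the frame of tray_in between -0.056 and 0.056 m and y of plug_knob in the frame of tray_in between -0.056 and 0.056 m and z of plug_knob in the frame of tray_in below 0.03 m), for 0.2 s.
2. the lens lies flat on the floor of the mouth, bull's-eye up, released, before the ring goes on (horizontal distance between lens_center and mouth below 0.003 m and z of lens_center in the frame of mouth below 0.0058 m and angle between lens_center's own z axis and vertical below 0.06 rad and contact force between lens and the fingers below 0.1 N and horizontal distance between ring_center and mouth above 0.05 m), for 0.2 s.
At the end, for the whole second after the job is handed in: Lens flat in the mouth (centred to 3 mm, depth to 1.3 mm, level to 0.06 rad); ring over it within 1 mm of home height, centred to 3 mm, level to 0.05 rad, ears turned at least 66 degrees from the ribs; plug in the tray; all at rest; the other gear within 30 mm of its place (all of step 1 and horizontal distance between each of lens_center, ring_center and mouth below 0.003 m and z of lens_center in the frame of mouth below 0.0058 m and angle between lens_center's own z axis and vertical below 0.06 rad and z of ring_center in the frame of mouth below -0.0035 m and angle between ring_center's own z axis and vertical below 0.05 rad and angle between the x axis of ring_center and the x axis of mouth, either way round above 1.15 rad and linear speed of each of ring, lens, plug below 0.01 m/s); the robot touches nothing.
It fails at once if a bystander (carabiner, belay device, ice screw, screwdriver or gasket) is moved more than 30 mm (distance of any of carabiner, belay, ice_screw, driver, gasket from where it was at the start of the episode above 0.03 m).
It also fails if it takes over 72 s, if anything falls off the work surface, if the arm or the gripper's body presses on something with over 40 N, if the wrist force passes 120 N, or if a joint passes its speed limit or range.

ROBOT

A 6-joint arm with a two-finger parallel gripper is mounted at the origin on the work surface. World frame = base frame: x ahead of the robot, y to its left, z up, the work surface at z = 0. Lengths are in m, angles in rad, forces in N, time in s.
With the tool pointing down it reaches from about 0.375 to 0.9 m from the base axis. Payload 3.1 kg.
Tool frame: the origin (TCP) lies midway between the tips of the shut fingers; the grasp point (between the pads) lies 19 mm behind it (manip.grasp_offset is the distance from the TCP to the grasp point, in m); z points along the fingers, y is the line along which they close (so a half turn about z gives the same grasp; the last joint's range is limited). The gripper opens to 85 mm and grips with 20 to 120 N. Pads are 22 mm wide; open, the fingers measure 114 mm over their backs; the gripper's body (76 mm by 85 mm) begins 54 mm behind the grasp point. The pads swing forward as they close: fully open they stand 13 mm farther back than shut.
Start: joints at [1.169, 0.527, 1.433, -0, 1.181, -0.178], TCP at [0.139, 0.609, 0.197] pointing down, gripper open.
Joint ranges: [-3.08, 3.08], [-0.75, 2.2], [0.22, 2.44], [-1.43, 4.57], [0, 2.65], [-2.85, 2.85]. Speed limits (rad/s): [2.79, 2.79, 3.14, 3.14, 3.14, 3.14].

INTERFACE

Orientations are given as a unit quaternion [x, y, z, w].
In Python, from station import sensors, cams, order, manip gives the robot as it stands.
- The arm moves only by the tool move_arm, never from a script. Its argument "targets" is a list of rows, each an object of numbers: "dx", "dy", "dz": the shift along the world's x, y, z normalised to -1 to 1, where 1 is 25 mm; "rx", "ry", "rz": the turn, a rotation vector about the world's x, y, z normalised to -1 to 1, where 1 is 30 degrees. A call has exactly 10 rows; each row shifts and turns the commanded pose from where the row before left it; what a row does not reach is not made up. A row lasts 1/8 s, in which the tool goes at most 62.5 mm and 10.7 degrees, less where a joint would pass 70% of its speed; a pose out of reach is approached as far as the arm can. A call with a number of a shift or a turn outside -1 to 1 is refused whole. A call with a gripper value outside its range is refused whole. "claw" is the opening in per cent of the stroke, from 0 (shut) to 100 (fully open), set as the call begins (left out, the last holds). The fingers move at their own pace and stop on an object; "newtons" is the grip in N (left out, the last holds). Time passes only in rows, so rows that do not move let the fingers close, or fill a call up. It gives the time, the measured TCP pose, the force, the opening and the grip force at its end, in the units of the state.
- sensors.sense(): the state, without advancing time (a new reading comes with each control period).
- cams.snapshot(name): name is "scene" or "top" or "wrist"; returns the picture (420x560x3 uint8, red, green, blue); there is no depth.
- cams.camera_model(name): a dict with "fx", "fy", "cx", "cy" (pixels), "extrinsics" (4x4, takes a point from world to camera coordinates). Camera axes: x right, y down, z forward; pixel columns grow to the right and rows downward; lengths in m; the calibration is good to about 2 mm. A picture is of the moment at which its call begins: read the wrist's pose just before it. camera_model takes no time and is no camera call; for the wrist camera it gives the pose at the moment of the call.
- order.sign_off(): hands the job in; it is judged then, once.
The state is a dict: "t": time; "q": joint angles; "qd": joint speeds; "tau": joint torques, N m; "tcp_pos": TCP position; "tool_rot": TCP orientation; "force": force on the tool from outside, world axes, zero at the start; "ft_torque": the same for the moment, N m; "finger_gap": opening from 0.0 (shut) to 1.0 (fully open); "gripper_force": force on a finger pad.
Only numpy, scipy, OpenCV 4.12 (cv2) and the standard library are available. Lean on these libraries where they do the work, as an engineer would, in place of code of your own. Each camera call takes 0.05 s, during which the arm holds its last target. There are 200 camera calls.

## Working session

There is one attempt and no reset: what is moved stays moved. The work goes in short steps, Python scripts to look and compute and a tool call to move; the robot and the scene stay as the last step left them, time stands still between calls to the robot, and variables do not carry over. Pictures are saved under pics/ and viewed, at most 10 in all, crops included, and the job is handed in when it is done.

Besides the shell and the picture viewer there is one more tool, called after "Request:" by a JSON object that holds its "method" and its "body". move_arm: Moves the arm, as the interface text tells. Scaled input: -1 to 1 covers 25 mm each way for a shift and 30 degrees each way for a turn. Its arguments: {"type":"object","properties":{"targets":{"type":"array"},"claw":{"type":"number"},"newtons":{"type":"number"}},"required":["targets"]}

```bash
ls; mkdir -p pics
python3 - <<'E'
from station import sensors,cams,manip
import cv2,numpy as np
s=sensors.sense();print(s);print(manip.grasp_offset)
for n in("scene","top"):
    cv2.imwrite(f"pics/{n}0.png",cams.snapshot(n)[...,::-1])
    m=cams.camera_model(n);print(n,m["fx"],m["fy"],m["cx"],m["cy"],np.round(m["extrinsics"],4).tolist())
E
```

```text
pics
{'t': 0.0, 'q': array([ 1.16851525e+00,  5.28430831e-01,  1.43391224e+00, -2.51641226e-05,
        1.18135885e+00, -1.78502006e-01]), 'qd': array([-0.00044929, -0.00012341, -0.00175865,  0.00190157,  0.00081221,
        0.00077428]), 'tau': array([-8.80335028e-04, -4.42345154e+01, -1.78026527e+01, -4.60152514e-04,
        8.35897081e-03,  5.61321187e-06]), 'tcp_pos': array([0.13836702, 0.60869056, 0.19595222]), 'tool_rot': array([ 1.11651397e-01,  9.93746876e-01, -1.01380925e-03, -2.90822663e-04]), 'force': array([ 0.05283208, -0.34464508, -0.68885016]), 'ft_torque': array([ 0.01043751, -0.05006136, -0.00116641]), 'gripper_force': 0.0, 'finger_gap': 1.0013731830707893}
0.0187
scene 423.98722342338954 423.98722342338954 275.5783713366458 211.80530716464926 [[-0.8267, 0.5626, -0.0003, 0.3962], [0.396, 0.5815, -0.7107, -0.129], [-0.3996, -0.5877, -0.7035, 1.2902], [0.0, 0.0, 0.0, 1.0]]
top 521.8171271168726 521.8171271168726 286.88687741750186 209.89497882481518 [[0.0115, -0.9999, -0.0066, 0.0056], [-0.9856, -0.0102, -0.1687, 0.5075], [0.1686, 0.0085, -0.9856, 1.3568], [0.0, 0.0, 0.0, 1.0]]
```

View pics/scene0.png

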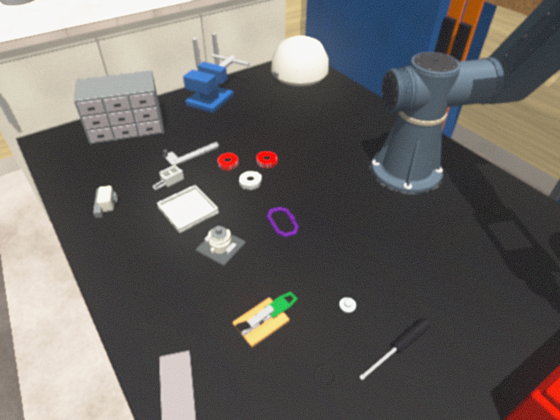

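View pics/top0.png

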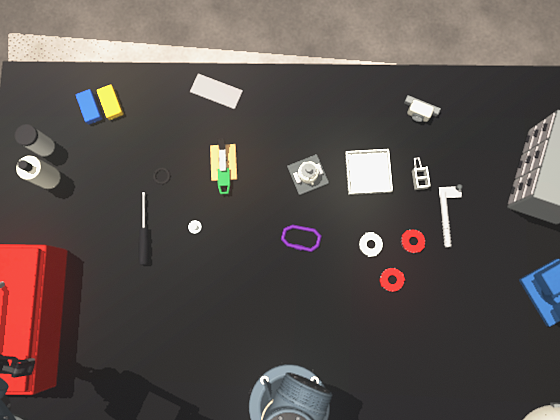

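The scene view shows the plug in the head at (220,238), the tray at (187,208), the ring (white/silver) at (250,180), and the lens at (347,305). In the top view the head is at (309,172), tray (369,171), ring (371,244), lens (195,227). The red rings are decoys, and the carabiner is at (301,238).

```bash
cat > h.py <<'E'
from station import sensors,cams,manip
import cv2,numpy as np
def ray(m,u,v,z):
    E=np.array(m["extrinsics"]);R,t=E[:3,:3],E[:3,3];c=-R.T@t
    d=R.T@np.array([(u-m["cx"])/m["fx"],(v-m["cy"])/m["fy"],1.]);return c+d*(z-c[2])/d[2]
def proj(m,p):
    E=np.array(m["extrinsics"]);q=E[:3,:3]@np.array(p)+E[:3,3]
    return np.array([m["fx"]*q[0]/q[2]+m["cx"],m["fy"]*q[1]/q[2]+m["cy"]])
def blobs(img,mask,amin=30):
    n,l,st,c=cv2.connectedComponentsWithStats(mask.astype(np.uint8))
    return [(st[i].tolist(),c[i].round(1).tolist()) for i in range(1,n) if st[i][4]>amin]
E
python3 - <<'E'
from h import *
Z={"head":.07,"tray":.018,"ring":.016,"lens":.005}
P={"top":dict(head=(309,172),tray=(369,171),ring=(371,244),lens=(195,227)),
"scene":dict(head=(220,238),tray=(187,208),ring=(250,180),lens=(347,305))}
for n in P:
    im=cv2.imread(f"pics/{n}0.png");m=cams.camera_model(n);g=im.min(2)>140
    B=blobs(im,g)
    for k,(u,v) in P[n].items():
        b=min(B,key=lambda b:np.hypot(b[0][0]+b[0][2]/2-u,b[0][1]+b[0][3]/2-v))
        x,y,w,h,a=b[0]
        print(n,k,b,"bbox ctr",ray(m,x+w/2-.5,y+h/2-.5,Z[k]).round(4),"manual",ray(m,u,v,Z[k]).round(4))
E
```

```text
top head ([288, 155, 40, 39, 719], [306.7, 173.3]) bbox ctr [ 0.6003 -0.0429  0.07  ] manual [ 0.6058 -0.0468  0.07  ]
top tray ([345, 149, 48, 45, 1912], [368.5, 170.9]) bbox ctr [ 0.6231 -0.213   0.018 ] manual [ 0.6232 -0.2144  0.018 ]
top ring ([359, 232, 24, 25, 398], [370.5, 243.8]) bbox ctr [ 0.4209 -0.2157  0.016 ] manual [ 0.4209 -0.217   0.016 ]
top lens ([188, 220, 14, 14, 144], [194.5, 226.4]) bbox ctr [0.4651 0.2645 0.005 ] manual [0.4637 0.2631 0.005 ]
scene head ([205, 226, 32, 29, 590], [219.9, 240.7]) bbox ctr [ 0.63   -0.0079  0.07  ] manual [ 0.6279 -0.0141  0.07  ]
scene tray ([157, 185, 61, 47, 1652], [187.2, 207.5]) bbox ctr [ 0.6304 -0.2031  0.018 ] manual [ 0.6304 -0.2031  0.018 ]
scene ring ([239, 171, 23, 19, 314], [249.9, 179.3]) bbox ctr [ 0.4273 -0.2083  0.016 ] manual [ 0.4273 -0.2083  0.016 ]
scene lens ([339, 297, 17, 16, 207], [347.2, 304.3]) bbox ctr [0.4671 0.2649 0.005 ] manual [0.4679 0.2659 0.005 ]
```

Request:
{"method": "move_arm", "body": {"targets": [{"dx": 1, "dy": -1}, {"dx": 1, "dy": -1}, {"dx": 1, "dy": -1}, {"dx": 1, "dy": -1}, {"dx": 1, "dy": -1}, {"dx": 1, "dy": -1}, {"dx": 1, "dy": -1}, {"dx": 1, "dy": -1}, {"dx": 1, "dy": -1}, {"dx": 1, "dy": -1}]}}

```text
schema error: expected keys dx, dy, dz, rx, ry, rz
```

Request:
{"method": "move_arm", "body": {"targets": [{"dx": 1, "dy": -1}, {"dx": 1, "dy": -1}, {"dx": 1, "dy": -1}, {"dx": 0, "dy": -0.8}, {}, {}, {}, {}, {}, {}]}}

```text
schema error: expected keys dx, dy, dz, rx, ry, rz
```

Run:
```python
from h import *
s=sensors.sense();m=cams.camera_model("wrist");im=cams.snapshot("wrist")[...,::-1]
cv2.imwrite("pics/w1.png",im);print(s["t"],s["tcp_pos"],s["tool_rot"],s["finger_gap"])
E=np.array(m["extrinsics"]);print(m["fx"],-E[:3,:3].T@E[:3,3],E.round(3).tolist())
print(proj(m,(.466,.265,.01)),proj(m,s["tcp_pos"]),proj(m,(*s["tcp_pos"][:2],0)))
```

```text
0.1 [0.13840661 0.60876171 0.19603218] [ 1.11678931e-01  9.93743868e-01 -9.25613668e-04 -2.91488568e-04] 0.9997987254369237
364.50875963901024 [0.05573548 0.62689145 0.37293971] [[0.222, 0.975, -0.002, -0.623], [0.922, -0.209, 0.327, -0.042], [0.318, -0.074, -0.945, 0.381], [0.0, 0.0, 0.0, 1.0]]
[ 87.24841881 452.94430618] [279.44406621 250.2645264 ] [278.90988221 168.61508551]
```

View pics/w1.png

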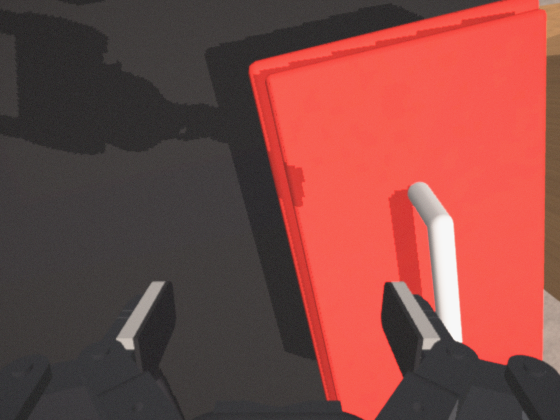

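The box is on the +y side, so moving away is clear.

Request:
{"method": "move_arm", "body": {"targets": [{"dx": 0, "dy": -1, "dz": 0, "rx": 0, "ry": 0, "rz": 0}, {"dx": 1, "dy": -1, "dz": 0, "rx": 0, "ry": 0, "rz": 0}, {"dx": 1, "dy": -1, "dz": 0, "rx": 0, "ry": 0, "rz": 0}, {"dx": 1, "dy": -1, "dz": 0, "rx": 0, "ry": 0, "rz": 0}, {"dx": 1, "dy": -1, "dz": 0, "rx": 0, "ry": 0, "rz": 0}, {"dx": 1, "dy": -1, "dz": 0, "rx": 0, "ry": 0, "rz": 0}, {"dx": 1, "dy": -1, "dz": 0, "rx": 0, "ry": 0, "rz": 0}, {"dx": 1, "dy": -1, "dz": 0, "rx": 0, "ry": 0, "rz": 0}, {"dx": 1, "dy": -1, "dz": 0, "rx": 0, "ry": 0, "rz": 0}, {"dx": 1, "dy": -1, "dz": 0, "rx": 0, "ry": 0, "rz": 0}]}}

```text
t: 1.4
tcp_pos: [0.3643, 0.3584, 0.1968]
tool_rot: [0.112, 0.994, -0.0, -0.0]
force: [0.4, 0.2, -1.1]
finger_gap: 1.0
gripper_force: 0.0
```

Request:
{"method": "move_arm", "body": {"targets": [{"dx": 1, "dy": -1, "dz": 0, "rx": 0, "ry": 0, "rz": 0}, {"dx": 1, "dy": -1, "dz": 0, "rx": 0, "ry": 0, "rz": 0}, {"dx": 1, "dy": -1, "dz": 0, "rx": 0, "ry": 0, "rz": 0}, {"dx": 0, "dy": -0.8, "dz": 0, "rx": 0, "ry": 0, "rz": 0}, {"dx": 0, "dy": 0, "dz": 0, "rx": 0, "ry": 0, "rz": 0}, {"dx": 0, "dy": 0, "dz": 0, "rx": 0, "ry": 0, "rz": 0}, {"dx": 0, "dy": 0, "dz": 0, "rx": 0, "ry": 0, "rz": 0}, {"dx": 0, "dy": 0, "dz": 0, "rx": 0, "ry": 0, "rz": 0}, {"dx": 0, "dy": 0, "dz": 0, "rx": 0, "ry": 0, "rz": 0}, {"dx": 0, "dy": 0, "dz": 0, "rx": 0, "ry": 0, "rz": 0}]}}

```text
t: 2.65
tcp_pos: [0.4386, 0.2646, 0.1969]
tool_rot: [0.112, 0.994, 0.0, 0.0]
force: [0.3, 0.6, 0.3]
finger_gap: 0.998
gripper_force: 0.0
```

```bash
cat >> h.py <<'E'
def look(name):
    s=sensors.sense();m=cams.camera_model("wrist");im=cams.snapshot("wrist")[...,::-1].copy()
    cv2.imwrite(f"pics/{name}.png",im);print("t",round(s["t"],2),s["tcp_pos"].round(4),s["tool_rot"].round(4),round(s["finger_gap"],3),s["force"].round(1),s["gripper_force"])
    return s,m,im
def near(im,mask,uv,amin=30):
    return min(blobs(im,mask,amin),key=lambda b:np.hypot(b[1][0]-uv[0],b[1][1]-uv[1]))
E
python3 - <<'E'
from h import *
s,m,im=look("w2")
p=proj(m,(.466,.265,.01));print(p)
for th in (80,110,140,180):print(th,near(im,im.min(2)>th,p))
E
```

```text
t 2.65 [0.4386 0.2646 0.1969] [0.1115 0.9938 0.     0.    ] 0.998 [0.3 0.6 0.3] 0.0
[284.73302434 195.54102654]
80 ([0, 0, 560, 420, 206327], [298.3, 219.0])
110 ([266, 176, 36, 35, 991], [284.0, 193.1])
140 ([267, 176, 35, 35, 953], [284.0, 193.2])
180 ([267, 177, 35, 34, 926], [283.9, 193.1])
```

Request:
{"method": "move_arm", "body": {"targets": [{"dx": 0.5, "dy": -1, "dz": 0, "rx": 0, "ry": 0, "rz": 0}, {"dx": 0.5, "dy": -1, "dz": 0, "rx": 0, "ry": 0, "rz": 0}, {"dx": 0.5, "dy": -1, "dz": 0, "rx": 0, "ry": 0, "rz": 0}, {"dx": 0.5, "dy": -1, "dz": 0, "rx": 0, "ry": 0, "rz": 0}, {"dx": 0.5, "dy": -1, "dz": 0, "rx": 0, "ry": 0, "rz": 0}, {"dx": 0.5, "dy": -1, "dz": 0, "rx": 0, "ry": 0, "rz": 0}, {"dx": 0.5, "dy": -1, "dz": 0, "rx": 0, "ry": 0, "rz": 0}, {"dx": 0.5, "dy": -1, "dz": 0, "rx": 0, "ry": 0, "rz": 0}, {"dx": 0.5, "dy": -1, "dz": 0, "rx": 0, "ry": 0, "rz": 0}, {"dx": 0.5, "dy": -1, "dz": 0, "rx": 0, "ry": 0, "rz": 0}]}}

```text
t: 3.95
tcp_pos: [0.564, 0.0135, 0.1968]
tool_rot: [0.112, 0.994, 0.0, -0.0]
force: [-0.1, 0.3, -0.9]
finger_gap: 1.003
gripper_force: 0.0
```

Request:
{"method": "move_arm", "body": {"targets": [{"dx": 0, "dy": -1, "dz": 0, "rx": 0, "ry": 0, "rz": 0}, {"dx": 0, "dy": -1, "dz": 0, "rx": 0, "ry": 0, "rz": 0}, {"dx": 0, "dy": -0.4, "dz": 0, "rx": 0, "ry": 0, "rz": 0}, {"dx": 0, "dy": 0, "dz": 0, "rx": 0, "ry": 0, "rz": 0}, {"dx": 0, "dy": 0, "dz": 0, "rx": 0, "ry": 0, "rz": 0}, {"dx": 0, "dy": 0, "dz": 0, "rx": 0, "ry": 0, "rz": 0}, {"dx": 0, "dy": 0, "dz": 0, "rx": 0, "ry": 0, "rz": 0}, {"dx": 0, "dy": 0, "dz": 0, "rx": 0, "ry": 0, "rz": 0}, {"dx": 0, "dy": 0, "dz": 0, "rx": 0, "ry": 0, "rz": 0}, {"dx": 0, "dy": 0, "dz": 0, "rx": 0, "ry": 0, "rz": 0}]}}

```text
t: 5.2
tcp_pos: [0.5636, -0.0456, 0.1969]
tool_rot: [0.112, 0.994, 0.0, -0.0]
force: [0.6, -0.6, 0.8]
finger_gap: 0.998
gripper_force: 0.0
```

Run:
```python
from h import *
s,m,im=look("w3")
im2=cv2.imread("pics/w2.png")
m2=dict(m);E=np.array(m["extrinsics"]).copy();R=E[:3,:3]
c=-R.T@E[:3,3]-s["tcp_pos"]+np.array([.4386,.2646,.1969]);E[:3,3]=-R@c;m2["extrinsics"]=E
print("lens",ray(m2,284,193.3,.005),"w35px->",ray(m2,266.5,193,.005)-ray(m2,301.5,193,.005))
print(proj(m,(.605,-.045,.06)),proj(m,(.605,-.045,.059)))
```

```text
t 5.2 [ 0.5636 -0.0456  0.1969] [ 0.1117  0.9937  0.     -0.    ] 0.998 [ 0.6 -0.6  0.8] 0.0
lens [0.46495999 0.26453877 0.005     ] w35px-> [-0.00818182 -0.03600292  0.        ]
[289.16919051 225.34945736] [289.13687348 224.95073046]
```

View pics/w3.png

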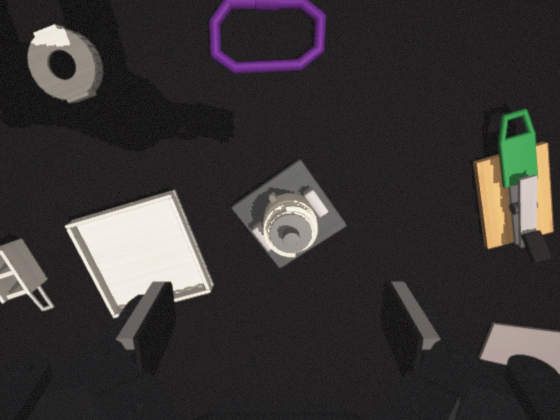

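The wrist view shows the plug's knob near (292,237) on its grey plate, ribs near (316,202) and (260,238), the jig square, the tray at about (142,253) and the ring at (65,63). I'll enlarge the head to measure it.

Run:
```python
from h import *
im=cv2.imread("pics/w3.png")
a=cv2.resize(im[150:280,225:355],None,fx=4.5,fy=4.5,interpolation=cv2.INTER_CUBIC)
cv2.imwrite("pics/w3c.png",np.clip(a*1.3,0,255))
m=cams.camera_model("wrist")
for n,p in dict(a=(232,207),b=(303,160),c=(346,224),d=(281,268)).items():print(n,ray(m,*p,.008).round(4))
print("base",((ray(m,232,207,.008)+ray(m,346,224,.008)+ray(m,303,160,.008)+ray(m,281,268,.008))/4).round(4))
b=near(im,im.min(2)>150,(142,253),500);print(b)
g=(im.min(2)>60).astype(np.uint8);b=near(im,g,(65,63),500);print(b,ray(m,*b[1],.012).round(4))
tr=[(66,226),(177,191),(213,290),(116,317)];print("tray",np.mean([ray(m,*p,.018) for p in tr],0))
```

```text
a [ 0.5917 -0.1026  0.008 ]
b [ 0.559  -0.0191  0.008 ]
c [0.6376 0.0122 0.008 ]
d [ 0.674  -0.0678  0.008 ]
base [ 0.6156 -0.0443  0.008 ]
([65, 195, 145, 123, 9190], [140.1, 249.9])
([27, 24, 76, 79, 3840], [64.4, 63.3]) [ 0.4209 -0.2159  0.012 ]
tray [ 0.6242755  -0.20976336  0.018     ][ WARN:0@0.034] global loadsave.cpp:1063 imwrite_ Unsupported depth image for selected encoder is fallbacked to CV_8U.
```

View pics/w3c.png

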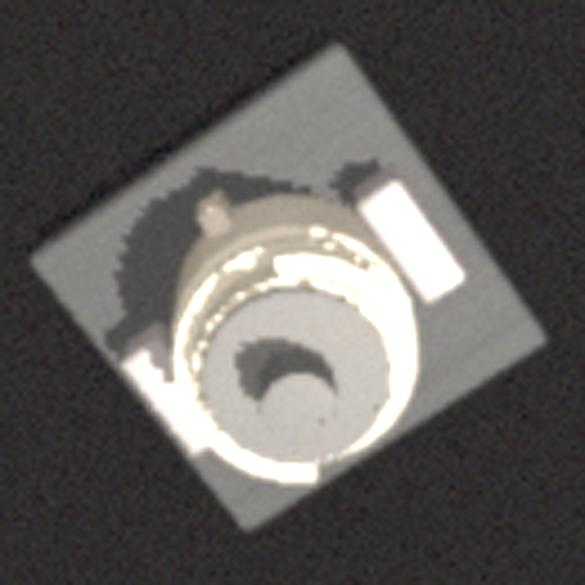

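Run:
```python
from h import *
m=cams.camera_model("wrist")
c=lambda u,v:(225+(u+.5)/4.5-.5,150+(v+.5)/4.5-.5)
for n,u,v,z in [("plate",296,375,.055),("knobtop",297,403,.070)]:print(n,ray(m,*c(u,v),z).round(4))
print("plate w",np.linalg.norm(ray(m,*c(203,375),.055)-ray(m,*c(390,375),.055)))
p=ray(m,*c(296,375),.055)
for z in(.022,.016):
  r=ray(m,*c(213,208),z);d=r-p;print("rib",z,r.round(4),np.hypot(*d[:2]),np.degrees(np.arctan2(d[1],d[0])))
```

```text
plate [ 0.6148 -0.0458  0.055 ]
knobtop [ 0.6145 -0.0461  0.07  ]
plate w 0.03936352751364014
rib 0.022 [ 0.5849 -0.0573  0.022 ] 0.0320349163669187 -159.0084468828955
rib 0.016 [ 0.5867 -0.0578  0.016 ] 0.030578964214026037 -156.93740542937894
```

Head axis is about (0.615,−0.046), and the rib axis is about 22° (the jig edges agree). I'm moving to the plug.

Request:
{"method": "move_arm", "body": {"targets": [{"dx": 1, "dy": 0, "dz": 0, "rx": 0, "ry": 0, "rz": 0}, {"dx": 1, "dy": 0, "dz": -1, "rx": 0, "ry": 0, "rz": 0}, {"dx": 0.04, "dy": 0, "dz": -1, "rx": 0, "ry": 0, "rz": 0}, {"dx": 0, "dy": 0, "dz": -1, "rx": 0, "ry": 0, "rz": 0}, {"dx": 0, "dy": 0, "dz": -1, "rx": 0, "ry": 0, "rz": 0}, {"dx": 0, "dy": 0, "dz": -0.6, "rx": 0, "ry": 0, "rz": 0}, {"dx": 0, "dy": 0, "dz": -0.5, "rx": 0, "ry": 0, "rz": 0}, {"dx": 0, "dy": 0, "dz": -0.4, "rx": 0, "ry": 0, "rz": 0}, {"dx": 0, "dy": 0, "dz": 0, "rx": 0, "ry": 0, "rz": 0}, {"dx": 0, "dy": 0, "dz": 0, "rx": 0, "ry": 0, "rz": 0}], "claw": 45}}

```text
t: 6.5
tcp_pos: [0.6152, -0.0457, 0.06]
tool_rot: [0.112, 0.994, -0.0, 0.001]
force: [-0.3, -0.1, 0.2]
finger_gap: 0.446
gripper_force: 0.0
```

Request:
{"method": "move_arm", "body": {"targets": [{"dx": 0, "dy": 0, "dz": 0, "rx": 0, "ry": 0, "rz": 0}, {"dx": 0, "dy": 0, "dz": 0, "rx": 0, "ry": 0, "rz": 0}, {"dx": 0, "dy": 0, "dz": 0, "rx": 0, "ry": 0, "rz": 0}, {"dx": 0, "dy": 0, "dz": 0, "rx": 0, "ry": 0, "rz": 0}, {"dx": 0, "dy": 0, "dz": 0, "rx": 0, "ry": 0, "rz": 0}, {"dx": 0, "dy": 0, "dz": 0, "rx": 0, "ry": 0, "rz": 0}, {"dx": 0, "dy": 0, "dz": 0, "rx": 0, "ry": 0, "rz": 0}, {"dx": 0, "dy": 0, "dz": 0, "rx": 0, "ry": 0, "rz": 0}, {"dx": 0, "dy": 0, "dz": 0.4, "rx": 0, "ry": 0, "rz": 0}, {"dx": 0, "dy": 0, "dz": 0.8, "rx": 0, "ry": 0, "rz": 0}], "claw": 0, "newtons": 25}}

```text
t: 7.75
tcp_pos: [0.6141, -0.0454, 0.0894]
tool_rot: [0.112, 0.994, 0.0, -0.001]
force: [0.2, -0.3, 1.5]
finger_gap: -0.002
gripper_force: 0.0
```

Run:
```python
from h import *
s,m,im=look("w4")
print(proj(m,(.6147,-.0458,.055)),proj(m,s["tcp_pos"]))
a=cv2.resize(im[150:420,120:440],None,fx=2.4,fy=2.2);cv2.imwrite("pics/w4c.png",a)
```

```text
t 7.75 [ 0.6141 -0.0454  0.0894] [ 1.117e-01  9.937e-01  1.000e-04 -9.000e-04] -0.002 [ 0.2 -0.3  1.5] 0.0
[278.8583159  227.39830949] [279.44441657 250.22418057]
```

View pics/w4c.png

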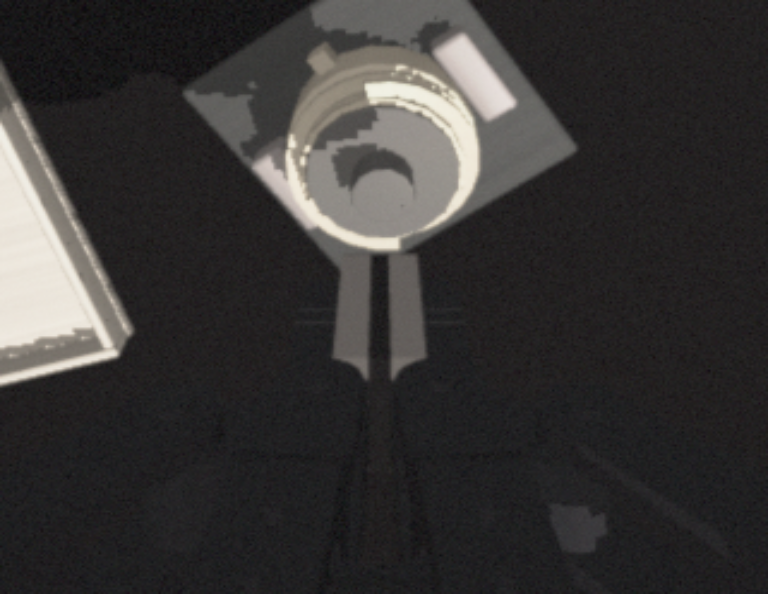

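Run:
```python
from h import *
s,m,im=look("w5")
T=s["tcp_pos"]
E=np.array(m["extrinsics"]);R=E[:3,:3];C=-R.T@E[:3,3]
ax=np.array([-.975,.222,0]) # tool x (toward camera)
print("tcp+11 toward cam",proj(m,T+.011*ax),"away",proj(m,T-.011*ax))
for h in (0,.01,.02,.03,.04):print(h,proj(m,T+.011*ax+[0,0,h]).round(1),proj(m,T-.011*ax+[0,0,h]).round(1))
# triangulate plate & knob from two wrist views
E1=E.copy();c1=C-T+np.array([.5636,-.0456,.1969]);E1[:3,3]=-R@c1
K=np.array([[m["fx"],0,m["cx"]],[0,m["fy"],m["cy"]],[0,0,1]])
for n,p1,p2 in (("plate",(290.4,233),(120+382/2.4,150+178/2.2)),("knobtop",(290.6,239.2),(120+382/2.4,150+195/2.2))):
    X=cv2.triangulatePoints(K@E1[:3],K@E[:3],np.array(p1),np.array(p2)).ravel();print(n,X[:3]/X[3])
```

```text
t 7.8 [ 0.6165 -0.046   0.0928] [ 1.116e-01  9.937e-01 -3.000e-04  2.300e-03] -0.005 [ 0.9 -0.3  1.4] 0.0
tcp+11 toward cam [279.43631609 231.32264716] away [279.34725383 268.60839198]
0 [279.4 231.3] [279.3 268.6]
0.01 [279.5 239.1] [279.4 278. ]
0.02 [279.6 247.8] [279.5 288.3]
0.03 [279.7 257.5] [279.6 299.9]
0.04 [279.9 268.3] [279.7 312.7]
plate [ 0.63378577 -0.04917305  0.01788965]
knobtop [ 0.62674579 -0.04810752  0.04883546]
```

Run:
```python
from h import *
s=sensors.sense();T=s["tcp_pos"];m=cams.camera_model("scene");im=cams.snapshot("scene")[...,::-1].copy();cv2.imwrite("pics/s1.png",im)
s2,mw,iw=look("w6")
print(T, [ (h,((proj(m,T+[0,0,h])-[160,130])*4.5).round()) for h in(0,.02,.037)], (proj(m,(.615,-.046,.07))-[160,130])*4.5)
a=cv2.resize(im[130:260,160:290],None,fx=4.5,fy=4.5,interpolation=cv2.INTER_CUBIC);cv2.imwrite("pics/s1c.png",a)
```

```text
t 7.9 [ 0.6159 -0.0459  0.0909] [ 1.117e-01  9.937e-01 -2.000e-04  1.700e-03] -0.001 [-0.3  0.2 -0.1] 0.0
[ 0.6167652  -0.04609446  0.09202686] [(0, array([255., 412.])), (0.02, array([251., 385.])), (0.037, array([248., 362.]))] [262.27000882 439.11906736]
```

View pics/s1c.png

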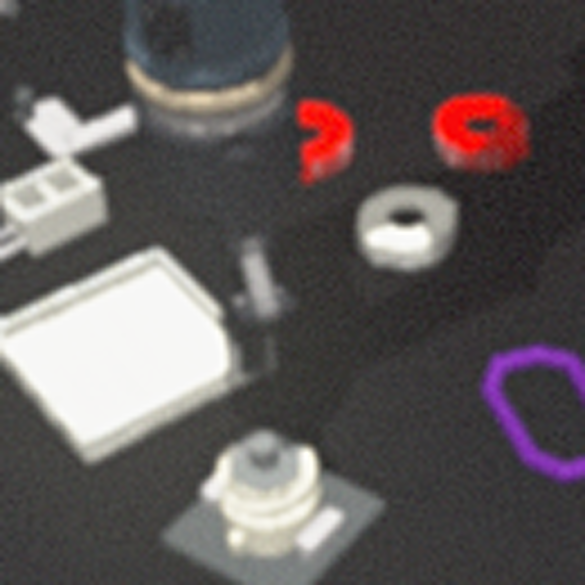

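The scene crop shows the knob top at (265,440), as predicted. The shut fingertips end near (255,378), well above the projected TCP at (255,412). The real tips therefore sit about 35 mm above the reported TCP, so the grasp closed above the knob. I'll go down in small steps and watch the force.

Request:
{"method": "move_arm", "body": {"targets": [{"dx": 0, "dy": 0, "dz": 0, "rx": 0, "ry": 0, "rz": 0}, {"dx": 0, "dy": 0, "dz": 0, "rx": 0, "ry": 0, "rz": 0}, {"dx": 0, "dy": 0, "dz": -0.5, "rx": 0, "ry": 0, "rz": 0}, {"dx": 0, "dy": 0, "dz": -0.5, "rx": 0, "ry": 0, "rz": 0}, {"dx": 0, "dy": 0, "dz": -0.3, "rx": 0, "ry": 0, "rz": 0}, {"dx": 0, "dy": 0, "dz": -0.1, "rx": 0, "ry": 0, "rz": 0}, {"dx": 0, "dy": 0, "dz": -0.1, "rx": 0, "ry": 0, "rz": 0}, {"dx": 0, "dy": 0, "dz": -0.1, "rx": 0, "ry": 0, "rz": 0}, {"dx": 0, "dy": 0, "dz": 0, "rx": 0, "ry": 0, "rz": 0}, {"dx": 0, "dy": 0, "dz": 0, "rx": 0, "ry": 0, "rz": 0}], "claw": 45}}

```text
t: 9.2
tcp_pos: [0.6148, -0.0456, 0.0497]
tool_rot: [0.112, 0.994, -0.0, 0.0]
force: [-0.1, -0.6, 0.6]
finger_gap: 0.446
gripper_force: 0.0
```

Run:
```python
from h import *
s,m,im=look("w7")
print(proj(m,(.615,-.0458,.055)),proj(m,(.615,-.0458,.07)))
a=cv2.resize(im[150:420,120:440],None,fx=2.4,fy=2.2);cv2.imwrite("pics/w7c.png",a)
```

```text
t 9.2 [ 0.6148 -0.0456  0.0497] [ 1.117e-01  9.937e-01 -1.000e-04  2.000e-04] 0.446 [-0.1 -0.6  0.6] 0.0
[279.23392673 255.04765133] [279.36512897 268.97444596]
```

View pics/w7c.png

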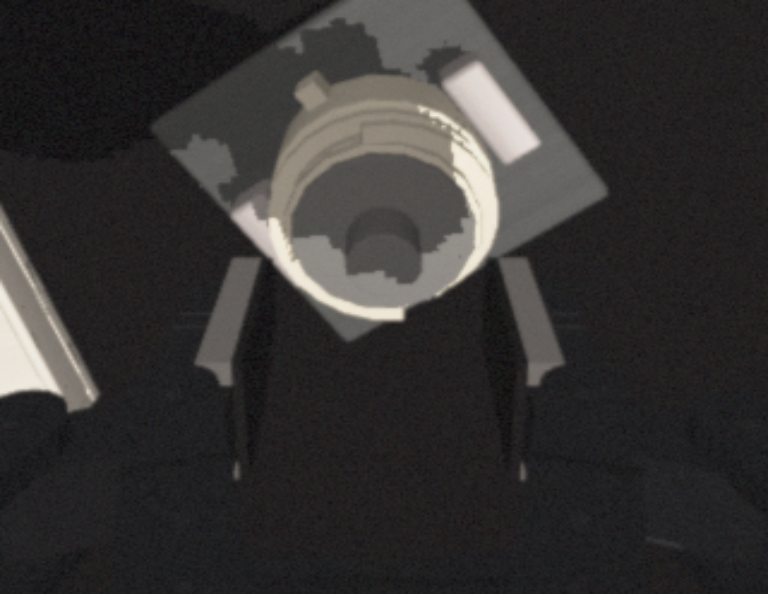

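The fingers sit either side of the head, with tips at about row 267, and there's no contact. Finger separation in pixels confirms the tips are about 37 mm above the reported TCP. I'm lowering further to grip.

Request:
{"method": "move_arm", "body": {"targets": [{"dx": 0, "dy": 0, "dz": -0.4, "rx": 0, "ry": 0, "rz": 0}, {"dx": 0, "dy": 0, "dz": -0.3, "rx": 0, "ry": 0, "rz": 0}, {"dx": 0, "dy": 0, "dz": -0.2, "rx": 0, "ry": 0, "rz": 0}, {"dx": 0, "dy": 0, "dz": -0.06, "rx": 0, "ry": 0, "rz": 0}, {"dx": 0, "dy": 0, "dz": 0, "rx": 0, "ry": 0, "rz": 0}, {"dx": 0, "dy": 0, "dz": 0, "rx": 0, "ry": 0, "rz": 0}, {"dx": 0, "dy": 0, "dz": 0, "rx": 0, "ry": 0, "rz": 0}, {"dx": 0, "dy": 0, "dz": 0, "rx": 0, "ry": 0, "rz": 0}, {"dx": 0, "dy": 0, "dz": 0, "rx": 0, "ry": 0, "rz": 0}, {"dx": 0, "dy": 0, "dz": 0, "rx": 0, "ry": 0, "rz": 0}]}}

```text
t: 10.5
tcp_pos: [0.6147, -0.0456, 0.0255]
tool_rot: [0.112, 0.994, -0.0, 0.0]
force: [0.5, -0.9, -0.1]
finger_gap: 0.452
gripper_force: 0.0
```

Request:
{"method": "move_arm", "body": {"targets": [{"dx": 0, "dy": 0, "dz": 0, "rx": 0, "ry": 0, "rz": 0}, {"dx": 0, "dy": 0, "dz": 0, "rx": 0, "ry": 0, "rz": 0}, {"dx": 0, "dy": 0, "dz": 0, "rx": 0, "ry": 0, "rz": 0}, {"dx": 0, "dy": 0, "dz": 0, "rx": 0, "ry": 0, "rz": 0}, {"dx": 0, "dy": 0, "dz": 0, "rx": 0, "ry": 0, "rz": 0}, {"dx": 0, "dy": 0, "dz": 0, "rx": 0, "ry": 0, "rz": 0}, {"dx": 0, "dy": 0, "dz": 0, "rx": 0, "ry": 0, "rz": 0}, {"dx": 0, "dy": 0, "dz": 0, "rx": 0, "ry": 0, "rz": 0}, {"dx": 0, "dy": 0, "dz": 0, "rx": 0, "ry": 0, "rz": 0}, {"dx": 0, "dy": 0, "dz": 0, "rx": 0, "ry": 0, "rz": 0}], "claw": 0, "newtons": 25}}

```text
t: 11.75
tcp_pos: [0.6147, -0.0456, 0.0255]
tool_rot: [0.112, 0.994, 0.0, 0.0]
force: [0.3, -0.4, 3.5]
finger_gap: 0.17
gripper_force: 24.4
```

Request:
{"method": "move_arm", "body": {"targets": [{"dx": 0, "dy": 0, "dz": 0.4, "rx": 0, "ry": 0, "rz": 0}, {"dx": 0, "dy": 0, "dz": 0.8, "rx": 0, "ry": 0, "rz": 0}, {"dx": 0.1, "dy": -0.5, "dz": 0, "rx": 0, "ry": 0, "rz": 0}, {"dx": 0.1, "dy": -1, "dz": 0, "rx": 0, "ry": 0, "rz": 0}, {"dx": 0.1, "dy": -1, "dz": 0, "rx": 0, "ry": 0, "rz": 0}, {"dx": 0.08, "dy": -1, "dz": 0, "rx": 0, "ry": 0, "rz": 0}, {"dx": 0, "dy": -1, "dz": 0, "rx": 0, "ry": 0, "rz": 0}, {"dx": 0, "dy": -1, "dz": -0.3, "rx": 0, "ry": 0, "rz": 0}, {"dx": 0, "dy": -0.7, "dz": -0.6, "rx": 0, "ry": 0, "rz": 0}, {"dx": 0, "dy": -0.35, "dz": -0.8, "rx": 0, "ry": 0, "rz": 0}]}}

```text
t: 13.0
tcp_pos: [0.624, -0.2108, 0.0117]
tool_rot: [0.112, 0.994, 0.0, 0.0]
force: [0.5, 0.4, 0.4]
finger_gap: 0.165
gripper_force: 24.4
```

Run:
```python
from h import *
s,m,im=look("w8")
```

```text
t 13.0 [ 0.624  -0.2108  0.0117] [1.123e-01 9.937e-01 0.000e+00 1.000e-04] 0.165 [0.5 0.4 0.4] 24.381769001483917
```

View pics/w8.png

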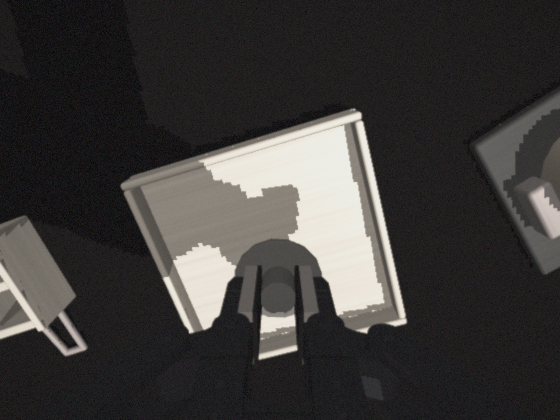

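Picture w8 shows the plug held between the pads (knob at about (278,290)) over the tray. I'm lowering it and releasing.

Request:
{"method": "move_arm", "body": {"targets": [{"dx": 0, "dy": 0, "dz": -0.5, "rx": 0, "ry": 0, "rz": 0}, {"dx": 0, "dy": 0, "dz": -0.4, "rx": 0, "ry": 0, "rz": 0}, {"dx": 0, "dy": 0, "dz": -0.15, "rx": 0, "ry": 0, "rz": 0}, {"dx": 0, "dy": 0, "dz": -0.08, "rx": 0, "ry": 0, "rz": 0}, {"dx": 0, "dy": 0, "dz": 0, "rx": 0, "ry": 0, "rz": 0}, {"dx": 0, "dy": 0, "dz": 0, "rx": 0, "ry": 0, "rz": 0}, {"dx": 0, "dy": 0, "dz": 0, "rx": 0, "ry": 0, "rz": 0}, {"dx": 0, "dy": 0, "dz": 0, "rx": 0, "ry": 0, "rz": 0}, {"dx": 0, "dy": 0, "dz": 0, "rx": 0, "ry": 0, "rz": 0}, {"dx": 0, "dy": 0, "dz": 0, "rx": 0, "ry": 0, "rz": 0}]}}

```text
t: 14.3
tcp_pos: [0.6242, -0.2094, -0.0153]
tool_rot: [0.112, 0.994, -0.0, -0.0]
force: [-0.3, 0.1, 0.0]
finger_gap: 0.17
gripper_force: 24.4
```

Request:
{"method": "move_arm", "body": {"targets": [{"dx": 0, "dy": 0, "dz": 0, "rx": 0, "ry": 0, "rz": 0}, {"dx": 0, "dy": 0, "dz": 0, "rx": 0, "ry": 0, "rz": 0}, {"dx": 0, "dy": 0, "dz": 0, "rx": 0, "ry": 0, "rz": 0}, {"dx": 0, "dy": 0, "dz": 0, "rx": 0, "ry": 0, "rz": 0}, {"dx": 0, "dy": 0, "dz": 0.5, "rx": 0, "ry": 0, "rz": 0}, {"dx": 0, "dy": 0, "dz": 1, "rx": 0, "ry": 0, "rz": 0}, {"dx": 0, "dy": 0, "dz": 1, "rx": 0, "ry": 0, "rz": 0}, {"dx": 0, "dy": 0, "dz": 1, "rx": 0, "ry": 0, "rz": 0}, {"dx": 0, "dy": 0, "dz": 0.5, "rx": 0, "ry": 0, "rz": 0}, {"dx": 0, "dy": 0, "dz": 0, "rx": 0, "ry": 0, "rz": 0}], "claw": 45}}

```text
t: 15.55
tcp_pos: [0.6249, -0.2097, 0.086]
tool_rot: [0.112, 0.994, -0.0, 0.001]
force: [0.2, -0.1, -0.8]
finger_gap: 0.446
gripper_force: 0.0
```

Run:
```python
from h import *
s,m,im=look("w9")
# plug grey knob/plate expected
print(proj(m,(.624,-.21,.027)),proj(m,(.624,-.21,.012)))
p=proj(m,(.624,-.21,.012)).astype(int)
g=im[p[1]-45:p[1]+46:6,p[0]-45:p[0]+46:6].mean(2).astype(int);print(g)
```

```text
t 15.55 [ 0.6249 -0.2097  0.086 ] [ 1.117e-01  9.937e-01 -5.000e-04  1.200e-03] 0.446 [ 0.2 -0.1 -0.8] 0.0
[278.37988169 211.60626344] [278.35259164 204.64333745]
[[133 132 134 133 231 231 232 232 230 231 231 232 234 233 233 233]
 [132 134 132 135 230 230 231 229 231 234 230 233 231 231 232 232]
 [132 131 130 129 230 231 230 231 231 232 230 230 233 232 233 233]
 [132 133 132 131 220 227 133 145 134 193 231 231 232 232 230 231]
 [132 136 132 127 131 105 136 139 142 139 117 229 231 231 231 232]
 [129 127 128 171 115 134 137 139 140 140 143 133 231 231 232 233]
 [228 230 228 129 134 131  77  76 137 140 142 140 231 233 232 232]
 [226 228 228 113 131  76  66  65  66 106 139 141 156 230 228 230]
 [226 224 227 134 134  77 101 134 138 121 139 140 170 230 228 230]
 [229 229 231 225 132 135 133 138 137 142 137 139 220 232 231 229]
 [229 228 226 227 134 133 120 134 136 137 138 138 230 231 231 231]
 [229 226 228 228 227 135 133 135 136 135 137 230 227 227 229 229]
 [227 228 228 226 227 230 229 215 192 223 228 229 230 230 230 230]
 [227 229 230 229 227 223 225 228 229 229 228 229 228 228 229 228]
 [228 224 224 227 229 229 230 229 228 228 226 226 227 228 230 230]
 [227 228 228 230 229 228 225 226 225 226 228 230 229 230 230 231]]
```

The plug is upright in the tray. On the way to the lens I'll refine the mouth position.

Request:
{"method": "move_arm", "body": {"targets": [{"dx": 0, "dy": 1, "dz": 1, "rx": 0, "ry": 0, "rz": 0}, {"dx": -0.4, "dy": 1, "dz": 0.8, "rx": 0, "ry": 0, "rz": 0}, {"dx": -0.4, "dy": 1, "dz": 0, "rx": 0, "ry": 0, "rz": 0}, {"dx": -0.4, "dy": 1, "dz": 0, "rx": 0, "ry": 0, "rz": 0}, {"dx": -0.4, "dy": 1, "dz": 0, "rx": 0, "ry": 0, "rz": 0}, {"dx": -0.4, "dy": 1, "dz": 0, "rx": 0, "ry": 0, "rz": 0}, {"dx": 0, "dy": 0.55, "dz": 0, "rx": 0, "ry": 0, "rz": 0}, {"dx": 0, "dy": 0, "dz": 0, "rx": 0, "ry": 0, "rz": 0}, {"dx": 0, "dy": 0, "dz": 0, "rx": 0, "ry": 0, "rz": 0}, {"dx": 0, "dy": 0, "dz": 0, "rx": 0, "ry": 0, "rz": 0}]}}

```text
t: 16.85
tcp_pos: [0.5747, -0.0465, 0.1297]
tool_rot: [0.112, 0.994, -0.0, 0.0]
force: [-0.5, -0.0, 0.6]
finger_gap: 0.451
gripper_force: 0.0
```

Run:
```python
from h import *
s,m,im=look("w10")
c=proj(m,(.6148,-.0458,.052));print("pred",c)
x0,y0=(c-70).astype(int);a=cv2.resize(im[y0:y0+140,x0:x0+140],None,fx=4.2,fy=4.2,interpolation=cv2.INTER_CUBIC)
cv2.imwrite("pics/w10c.png",a);print(x0,y0)
```

```text
t 16.85 [ 0.5747 -0.0465  0.1297] [ 1.121e-01  9.937e-01 -1.000e-04  3.000e-04] 0.451 [-0.5 -0.   0.6] 0.0
pred [291.31949774 252.25591126]
221 182
```

View pics/w10c.png

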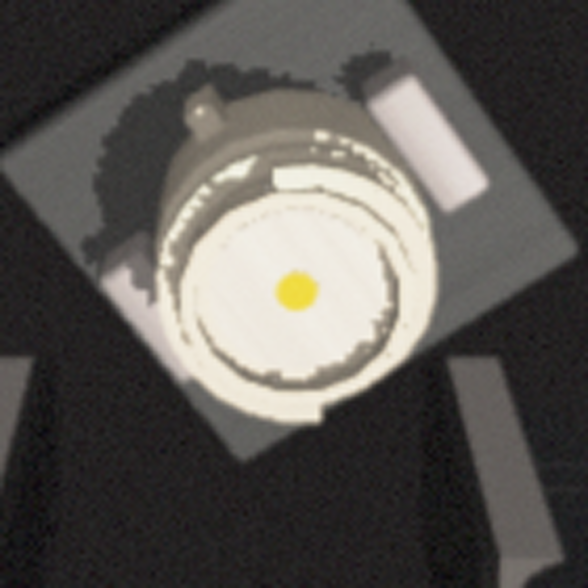

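The mouth is empty, with a yellow centre dot at crop (297,291) on the recess floor and a rib at crop (203,108). That's a precise landmark for the centre.

Run:
```python
from h import *
s=sensors.sense();m=cams.camera_model("wrist");im=cv2.imread("pics/w10.png").astype(int)
y=(im[...,2]-im[...,0]>80)&(im[...,1]>120)
y[:, :221]=0;y[:,361:]=0
b=blobs(im,y,8);print(b)
p=ray(m,*b[0][1],.047);print("mouth",p)
r=ray(m,221+204/4.2,182+100/4.2,.022);d=r-p;print("rib",r,np.hypot(*d[:2]),np.degrees(np.arctan2(d[1],d[0])))
q=[(0,160),(244,461),(578,250)]
Q=[ray(m,221+u/4.2,182+v/4.2,.008) for u,v in q]
for i,j in((0,1),(1,2)):
  e=Q[j]-Q[i];print("edge",np.hypot(*e[:2]),np.degrees(np.arctan2(e[1],e[0])))
```

```text
[([287, 247, 10, 9, 71], [291.1, 251.0])]
mouth [ 0.61594428 -0.04602364  0.047     ]
rib [ 0.5838412 -0.0563512  0.022    ] 0.033723385329905424 -162.16700718980397
edge 0.08834678927951692 22.3926412382242
edge 0.08785146855644423 113.14052357606555
```

Request:
{"method": "move_arm", "body": {"targets": [{"dx": -0.4, "dy": 1, "dz": 0, "rx": 0, "ry": 0, "rz": 0}, {"dx": -0.5, "dy": 1, "dz": 0, "rx": 0, "ry": 0, "rz": 0}, {"dx": -0.5, "dy": 1, "dz": 0, "rx": 0, "ry": 0, "rz": 0}, {"dx": -0.5, "dy": 1, "dz": 0, "rx": 0, "ry": 0, "rz": 0}, {"dx": -0.5, "dy": 1, "dz": 0, "rx": 0, "ry": 0, "rz": 0}, {"dx": -0.5, "dy": 1, "dz": 0, "rx": 0, "ry": 0, "rz": 0}, {"dx": -0.5, "dy": 1, "dz": 0, "rx": 0, "ry": 0, "rz": 0}, {"dx": -0.5, "dy": 1, "dz": 0, "rx": 0, "ry": 0, "rz": 0}, {"dx": -0.5, "dy": 1, "dz": 0, "rx": 0, "ry": 0, "rz": 0}, {"dx": -0.5, "dy": 1, "dz": 0, "rx": 0, "ry": 0, "rz": 0}]}}

```text
t: 18.15
tcp_pos: [0.4518, 0.2048, 0.1298]
tool_rot: [0.112, 0.994, 0.0, 0.0]
force: [0.0, -0.4, 0.1]
finger_gap: 0.45
gripper_force: 0.0
```

Request:
{"method": "move_arm", "body": {"targets": [{"dx": -0.5, "dy": 1, "dz": 0, "rx": 0, "ry": 0, "rz": 0}, {"dx": -0.2, "dy": 1, "dz": -0.5, "rx": 0, "ry": 0, "rz": 0}, {"dx": 0, "dy": 0.44, "dz": -0.8, "rx": 0, "ry": 0, "rz": 0}, {"dx": 0, "dy": 0, "dz": -0.7, "rx": 0, "ry": 0, "rz": 0}, {"dx": 0, "dy": 0, "dz": 0, "rx": 0, "ry": 0, "rz": 0}, {"dx": 0, "dy": 0, "dz": 0, "rx": 0, "ry": 0, "rz": 0}, {"dx": 0, "dy": 0, "dz": 0, "rx": 0, "ry": 0, "rz": 0}, {"dx": 0, "dy": 0, "dz": 0, "rx": 0, "ry": 0, "rz": 0}, {"dx": 0, "dy": 0, "dz": 0, "rx": 0, "ry": 0, "rz": 0}, {"dx": 0, "dy": 0, "dz": 0, "rx": 0, "ry": 0, "rz": 0}]}}

```text
t: 19.4
tcp_pos: [0.4342, 0.2654, 0.0798]
tool_rot: [0.112, 0.994, 0.0, 0.0]
force: [-0.8, -0.7, 0.2]
finger_gap: 0.448
gripper_force: 0.0
```

Run:
```python
from h import *
s,m,im=look("w11")
p=proj(m,(.465,.2645,.005));print(p)
for th in (50,70,90,110,140,180):
    b=near(im,im.min(2)>th,p);x,y,w,h,a=b[0];print(th,b,ray(m,x+w/2-.5,y+h/2-.5,.005).round(4))
p=p.astype(int);print(im[p[1]-54:p[1]+55:6,p[0]-42:p[0]+43:6].min(2))
```

```text
t 19.4 [0.4342 0.2654 0.0798] [1.117e-01 9.937e-01 1.000e-04 1.000e-04] 0.448 [-0.8 -0.7  0.2] 0.0
[286.73235603 243.46481686]
50 ([0, 0, 560, 420, 235200], [279.5, 209.5]) [0.4373 0.2652 0.005 ]
70 ([0, 0, 560, 420, 223499], [290.0, 216.0]) [0.4373 0.2652 0.005 ]
90 ([0, 0, 560, 420, 195743], [304.4, 221.5]) [0.4373 0.2652 0.005 ]
110 ([262, 219, 50, 48, 1815], [286.7, 242.7]) [0.4642 0.2645 0.005 ]
140 ([263, 220, 48, 46, 1753], [286.6, 242.5]) [0.4642 0.2645 0.005 ]
180 ([263, 220, 48, 46, 1703], [286.5, 242.6]) [0.4642 0.2645 0.005 ]
[[ 72  97 103 106 104 106 106 104 106 104 105 104 107 106 106]
 [100 106 105 103 103 105 102 104 105 106 105 103 107 103 107]
 [104 105 108 106 102 105 106 107 105 105 107 105 107 106 105]
 [104 107 105 105 107 104 104 106 101 102 105 107 106 105 108]
 [104 105 104 106 106 106 107 103 105 103 107 106 102 104 105]
 [105 107 105 107 105 102 105 110 108 105 108 104 104 104 105]
 [106 102 104 107  81 247 247 247 247 247 105 106 103 100 104]
 [105 107 105 101 247 247 247 247 247 247 247 104 107 105 105]
 [105 104 105  84 247 247 247 247 247 247 247 119 105 103 106]
 [102 100 106 110 247 247 247 247 247 247 247 218 106 104 105]
 [106 105 106 104 247 247 247 247 247 247 247 151 104 107 107]
 [104 103 103 103 247 247 247 247 247 247 247 107 103 103 106]
 [107 106 104 103 103 247 247 247 247 247 105 105 105 105 107]
 [106 105 105 105 102 101 104 105 105 103 107 102 106  98 220]
 [105 106 102 104 105 106 103 103 105 102 104 104 104  84 138]
 [104 104 102 102 104 106 103 105 104 106 103 106 105  86  96]
 [106 104 105 103 105 105 105 105 105 101 108 104 105  79  89]
 [106 104 106 103 102 102 105 101 106 106 105 106 104  78  78]
 [104 104 104 105 104 103 104 106 105 107 108 102 102  80  77]]
```

Request:
{"method": "move_arm", "body": {"targets": [{"dx": 0.6, "dy": -0.04, "dz": 0, "rx": 0, "ry": 0, "rz": 0}, {"dx": 0.6, "dy": 0, "dz": -0.5, "rx": 0, "ry": 0, "rz": 0}, {"dx": 0, "dy": 0, "dz": -1, "rx": 0, "ry": 0, "rz": 0}, {"dx": 0, "dy": 0, "dz": -1, "rx": 0, "ry": 0, "rz": 0}, {"dx": 0, "dy": 0, "dz": -0.8, "rx": 0, "ry": 0, "rz": 0}, {"dx": 0, "dy": 0, "dz": -0.4, "rx": 0, "ry": 0, "rz": 0}, {"dx": 0, "dy": 0, "dz": -0.3, "rx": 0, "ry": 0, "rz": 0}, {"dx": 0, "dy": 0, "dz": -0.17, "rx": 0, "ry": 0, "rz": 0}, {"dx": 0, "dy": 0, "dz": 0, "rx": 0, "ry": 0, "rz": 0}, {"dx": 0, "dy": 0, "dz": 0, "rx": 0, "ry": 0, "rz": 0}]}}

```text
t: 20.7
tcp_pos: [0.4645, 0.2646, -0.0241]
tool_rot: [0.112, 0.994, 0.0, 0.0]
force: [-0.3, 0.4, -0.4]
finger_gap: 0.45
gripper_force: 0.0
```

Request:
{"method": "move_arm", "body": {"targets": [{"dx": 0, "dy": 0, "dz": 0, "rx": 0, "ry": 0, "rz": 0}, {"dx": 0, "dy": 0, "dz": 0, "rx": 0, "ry": 0, "rz": 0}, {"dx": 0, "dy": 0, "dz": 0, "rx": 0, "ry": 0, "rz": 0}, {"dx": 0, "dy": 0, "dz": 0, "rx": 0, "ry": 0, "rz": 0}, {"dx": 0, "dy": 0, "dz": 0, "rx": 0, "ry": 0, "rz": 0}, {"dx": 0, "dy": 0, "dz": 0, "rx": 0, "ry": 0, "rz": 0}, {"dx": 0, "dy": 0, "dz": 0, "rx": 0, "ry": 0, "rz": 0}, {"dx": 0, "dy": 0, "dz": 0, "rx": 0, "ry": 0, "rz": 0}, {"dx": 0, "dy": 0, "dz": 0, "rx": 0, "ry": 0, "rz": 0}, {"dx": 0, "dy": 0, "dz": 0, "rx": 0, "ry": 0, "rz": 0}], "claw": 0, "newtons": 25}}

```text
t: 21.95
tcp_pos: [0.4645, 0.2645, -0.0241]
tool_rot: [0.112, 0.994, 0.0, 0.0]
force: [-1.1, -0.2, 5.8]
finger_gap: 0.185
gripper_force: 24.5
```

Request:
{"method": "move_arm", "body": {"targets": [{"dx": 0, "dy": 0, "dz": 0.4, "rx": 0, "ry": 0, "rz": 0}, {"dx": 0, "dy": 0, "dz": 0.8, "rx": 0, "ry": 0, "rz": 0}, {"dx": 0, "dy": 0, "dz": 1, "rx": 0, "ry": 0, "rz": 0}, {"dx": 0.2, "dy": -0.5, "dz": 1, "rx": 0, "ry": 0, "rz": 0}, {"dx": 0.5, "dy": -1, "dz": 0.8, "rx": 0, "ry": 0, "rz": 0}, {"dx": 0.5, "dy": -1, "dz": 0, "rx": 0, "ry": 0, "rz": 0}, {"dx": 0.5, "dy": -1, "dz": 0, "rx": 0, "ry": 0, "rz": 0}, {"dx": 0.5, "dy": -1, "dz": 0, "rx": 0, "ry": 0, "rz": 0}, {"dx": 0.5, "dy": -1, "dz": 0, "rx": 0, "ry": 0, "rz": 0}, {"dx": 0.5, "dy": -1, "dz": 0, "rx": 0, "ry": 0, "rz": 0}]}}

```text
t: 23.2
tcp_pos: [0.5442, 0.1011, 0.0756]
tool_rot: [0.112, 0.994, 0.0, -0.0]
force: [0.2, -0.1, -1.0]
finger_gap: 0.185
gripper_force: 24.4
```

Request:
{"method": "move_arm", "body": {"targets": [{"dx": 0.5, "dy": -1, "dz": 0, "rx": 0, "ry": 0, "rz": 0}, {"dx": 0.5, "dy": -1, "dz": 0, "rx": 0, "ry": 0, "rz": 0}, {"dx": 0.5, "dy": -1, "dz": 0, "rx": 0, "ry": 0, "rz": 0}, {"dx": 0.5, "dy": -1, "dz": 0, "rx": 0, "ry": 0, "rz": 0}, {"dx": 0.5, "dy": -1, "dz": 0, "rx": 0, "ry": 0, "rz": 0}, {"dx": 0.35, "dy": -0.6, "dz": 0, "rx": 0, "ry": 0, "rz": 0}, {"dx": 0, "dy": -0.32, "dz": 0, "rx": 0, "ry": 0, "rz": 0}, {"dx": 0, "dy": 0, "dz": 0, "rx": 0, "ry": 0, "rz": 0}, {"dx": 0, "dy": 0, "dz": 0, "rx": 0, "ry": 0, "rz": 0}, {"dx": 0, "dy": 0, "dz": 0, "rx": 0, "ry": 0, "rz": 0}]}}

```text
t: 24.45
tcp_pos: [0.615, -0.0452, 0.0754]
tool_rot: [0.111, 0.994, 0.0, -0.0]
force: [-0.4, -0.4, -0.9]
finger_gap: 0.18
gripper_force: 24.4
```

Run:
```python
from h import *
s,m,im=look("w12")
T=s["tcp_pos"]
for z in(.0241,.0291,.0331):print(z,proj(m,T+[0,0,z]))
g=im[180:360:8,200:361:8].min(2);print(g)
```

```text
t 24.45 [ 0.615  -0.0452  0.0754] [ 1.112e-01  9.938e-01  1.000e-04 -3.000e-04] 0.18 [-0.4 -0.4 -0.9] 24.416830837726593
0.0241 [279.69120316 272.38081972]
0.0291 [279.75172981 277.73367482]
0.0331 [279.80266934 282.23866417]
[[ 19  24  61  58  59  53 122  97 104 109 106 103 103 170 204 212  99  44
   31  30  32]
 [ 47  58  60  54  54  55  82 104 128 113 117 107 194 110 189 212 173 100
   31  36  31]
 [ 55  58  55  56  58  54 123 123 123 122 123 228 220 183 109 196 216 100
   95  28  29]
 [ 92  51  56  57  55  87 125 104 123 123 125 221 164 222 197 150 209 116
   98  54  30]
 [ 32  95  87  56  52 118 112 123 129 125 146 227 216 224 222 104  98 104
  103 100  32]
 [ 30  32  71  59  87 128 122 125 128 215 224 227 227 164 182 171 102 100
  100  97  97]
 [ 39  33  57 113 111 127 120 128 124 225  68 227 226 229 220 214  98  97
   99 100  35]
 [ 32  32  31 109 194 130 108 126 132 223  63 227 226 223 222 168  97 101
   73  34  33]
 [ 35  34  36  35 163 219 120 224 139 112 113 109 221 124 224  99  99  34
   36  33  36]
 [ 29  32  28  33  28 179 218 126 129 131 131 129 131 117 174  50  32  37
[... 473 characters left out ...]
6  32  26  94  91  25 118 124 122 115  73  48  92  35  27  29
   32  24  29]
 [ 34  32  28  36  36  89  93  20 216 218 215 223  57  30  90  61  32  26
   28  35  29]
 [ 32  31  31  30  25  35 105  25  33  34  39  32  28  38  58  26  33  24
   30  33  22]
 [ 32  33  25  35  31  28  26  25  24  31  26  35  24  33  28  35  35  22
   29  28  34]
 [ 33  32  30  32  26  34  31  14  34  35  28  33  33  34  28  31  26  28
   32  32  35]
 [ 35  25  32  26  31  33  24  30  24  32  31  31  33  34  32  32  28  31
   35  30  29]
 [ 33  27  31  23  24  30  28  23  25  33  31  32  31  29  29  31  28  34
   32  30  36]
 [ 34  25  26  28  27  27  29  21  32  33  26  34  33  38  24  29  24  24
   28  34  38]]
```

Request:
{"method": "move_arm", "body": {"targets": [{"dx": 0, "dy": 0, "dz": -0.6, "rx": 0, "ry": 0, "rz": 0}, {"dx": 0, "dy": 0, "dz": -0.6, "rx": 0, "ry": 0, "rz": 0}, {"dx": 0, "dy": 0, "dz": -0.4, "rx": 0, "ry": 0, "rz": 0}, {"dx": 0, "dy": 0, "dz": -0.2, "rx": 0, "ry": 0, "rz": 0}, {"dx": 0, "dy": 0, "dz": 0, "rx": 0, "ry": 0, "rz": 0}, {"dx": 0, "dy": 0, "dz": 0, "rx": 0, "ry": 0, "rz": 0}, {"dx": 0, "dy": 0, "dz": 0, "rx": 0, "ry": 0, "rz": 0}, {"dx": 0, "dy": 0, "dz": 0, "rx": 0, "ry": 0, "rz": 0}, {"dx": 0, "dy": 0, "dz": 0, "rx": 0, "ry": 0, "rz": 0}, {"dx": 0, "dy": 0, "dz": 0, "rx": 0, "ry": 0, "rz": 0}]}}

```text
t: 25.75
tcp_pos: [0.6154, -0.0461, 0.0305]
tool_rot: [0.112, 0.994, 0.0, 0.0]
force: [0.6, 0.1, -0.8]
finger_gap: 0.187
gripper_force: 24.4
```

Run:
```python
from h import *
s,m,im=look("w13")
T=s["tcp_pos"]
print("flange c",proj(m,T+[0,0,.0291]),"rim c",proj(m,(.6157,-.046,.052)))
u=np.array([.975,-.222,0])
for k in(-.019,-.022):print("rim near edge",k,proj(m,np.array([.6157,-.046,.052])+k*u))
print("flange near",proj(m,T+[0,0,.0241]-.0175*u),proj(m,T+[0,0,.0291]-.0175*u))
v=np.array([.222,.975,0])
for k in(-.022,-.019,.019,.022):print("rim side",k,proj(m,np.array([.6157,-.046,.052])+k*v))
print(im[226:300:3,226:336:5].min(2))
```

```text
t 25.75 [ 0.6154 -0.0461  0.0305] [0.1117 0.9937 0.     0.    ] 0.187 [ 0.6  0.1 -0.8] 24.416507184505463
flange c [279.77033346 277.72951589] rim c [279.96354275 270.16426561]
rim near edge -0.019 [280.06749843 233.56916236]
rim near edge -0.022 [280.08461805 227.54261109]
flange near [279.79906782 238.32770459] [279.86324474 242.88147287]
rim side -0.022 [234.03729761 270.15005345]
rim side -0.019 [240.30028234 270.15199157]
rim side 0.019 [319.62281442 270.17653843]
rim side 0.022 [325.8844401  270.17847612]
[[ 56  57  96 126 124 126 125 104 112 126 130 124 125 124 124 123 124 121
  145 224 100 186]
 [ 59  56 120 111 127 127 106 114 108 127 126 125 124 112 112 127 122 122
  109 225 119 155]
 [ 56  63 126 127 129 109 103 109 125 124 127 125 125 125 124 101 121 124
  123 147 194 104]
 [ 55  69 117 127 125 108 123 124 125 124 124 122 125 122 125 126 109 124
  123 129 226  98]
 [ 55 100 129 130 110 121 127 127 123 126 127 128 124 128 119 125 126 101
  122 137 212  99]
 [ 56 117 132 127  97 125 122 125 128 117 120 119 119 130 129 122 124 124
  110 124 211 108]
 [ 87 111 128 107 123 126
[... 1042 characters left out ...]
7 146 140 119  53  39  94  92
   53  88 201 102]
 [ 74  34  36  77  93  92  22 114 136 149 149 149 141 133  57  40  90  95
   37  24  53  88]
 [ 36  30  33  85  91  90  25 128 136 149 147 145 137 131  86  33  94  92
   43  35  35  34]
 [ 32  34  30  91  91  93  28 129 139 141 145 140 134 128  90  31  93  92
   61  34  32  28]
 [ 33  34  32  90  92  87  26 128 133 135 141 138 129 128  87  31  93  95
   73  35  30  35]
 [ 26  31  32  91  92  89  30 122 130 132 139 135 129 124  76  27  93  92
   88  33  31  26]
 [ 33  38  33  91  90  89  23 118 126 129 132 130 127 118  72  25  94  92
   92  35  35  33]
 [ 31  34  34  93  94  72  24 113 124 125 128 125 122 119  67  25  94  93
   94  33  39  37]]
```

Request:
{"method": "move_arm", "body": {"targets": [{"dx": 0, "dy": 0, "dz": -0.08, "rx": 0, "ry": 0, "rz": 0}, {"dx": 0, "dy": 0, "dz": -0.08, "rx": 0, "ry": 0, "rz": 0}, {"dx": 0, "dy": 0, "dz": -0.04, "rx": 0, "ry": 0, "rz": 0}, {"dx": 0, "dy": 0, "dz": 0, "rx": 0, "ry": 0, "rz": 0}, {"dx": 0, "dy": 0, "dz": 0, "rx": 0, "ry": 0, "rz": 0}, {"dx": 0, "dy": 0, "dz": 0, "rx": 0, "ry": 0, "rz": 0}, {"dx": 0, "dy": 0, "dz": 0, "rx": 0, "ry": 0, "rz": 0}, {"dx": 0, "dy": 0, "dz": 0, "rx": 0, "ry": 0, "rz": 0}, {"dx": 0, "dy": 0, "dz": 0, "rx": 0, "ry": 0, "rz": 0}, {"dx": 0, "dy": 0, "dz": 0, "rx": 0, "ry": 0, "rz": 0}]}}

```text
t: 27.05
tcp_pos: [0.6154, -0.0461, 0.0254]
tool_rot: [0.112, 0.994, 0.0, 0.0]
force: [0.3, 0.2, -1.3]
finger_gap: 0.184
gripper_force: 24.4
```

Request:
{"method": "move_arm", "body": {"targets": [{"dx": 0, "dy": 0, "dz": -0.04, "rx": 0, "ry": 0, "rz": 0}, {"dx": 0, "dy": 0, "dz": -0.04, "rx": 0, "ry": 0, "rz": 0}, {"dx": 0, "dy": 0, "dz": 0, "rx": 0, "ry": 0, "rz": 0}, {"dx": 0, "dy": 0, "dz": 0, "rx": 0, "ry": 0, "rz": 0}, {"dx": 0, "dy": 0, "dz": 0, "rx": 0, "ry": 0, "rz": 0}, {"dx": 0, "dy": 0, "dz": 0, "rx": 0, "ry": 0, "rz": 0}, {"dx": 0, "dy": 0, "dz": 0, "rx": 0, "ry": 0, "rz": 0}, {"dx": 0, "dy": 0, "dz": 0, "rx": 0, "ry": 0, "rz": 0}, {"dx": 0, "dy": 0, "dz": 0, "rx": 0, "ry": 0, "rz": 0}, {"dx": 0, "dy": 0, "dz": 0, "rx": 0, "ry": 0, "rz": 0}]}}

```text
t: 28.3
tcp_pos: [0.6154, -0.0461, 0.0234]
tool_rot: [0.112, 0.994, -0.0, 0.0]
force: [-0.2, 0.4, 0.1]
finger_gap: 0.186
gripper_force: 24.4
```

Request:
{"method": "move_arm", "body": {"targets": [{"dx": 0, "dy": 0, "dz": 0, "rx": 0, "ry": 0, "rz": 0}, {"dx": 0, "dy": 0, "dz": 0, "rx": 0, "ry": 0, "rz": 0}, {"dx": 0, "dy": 0, "dz": 0, "rx": 0, "ry": 0, "rz": 0}, {"dx": 0, "dy": 0, "dz": 0.4, "rx": 0, "ry": 0, "rz": 0}, {"dx": 0, "dy": 0, "dz": 1, "rx": 0, "ry": 0, "rz": 0}, {"dx": -0.6, "dy": 0, "dz": 1, "rx": 0, "ry": 0, "rz": 0}, {"dx": -1, "dy": 0, "dz": 1, "rx": 0, "ry": 0, "rz": 0}, {"dx": 0, "dy": 0, "dz": 0.8, "rx": 0, "ry": 0, "rz": 0}, {"dx": 0, "dy": 0, "dz": 0, "rx": 0, "ry": 0, "rz": 0}, {"dx": 0, "dy": 0, "dz": 0, "rx": 0, "ry": 0, "rz": 0}], "claw": 50}}

```text
t: 29.55
tcp_pos: [0.5754, -0.0461, 0.1282]
tool_rot: [0.112, 0.994, -0.0, -0.0]
force: [0.3, -0.4, -0.7]
finger_gap: 0.497
gripper_force: 0.0
```

Run:
```python
from h import *
s,m,im=look("w14")
c=proj(m,(.6157,-.046,.052));print(c,proj(m,(.6157,-.046,.064)))
x,y=c.astype(int)
print(im[y-48:y+49:4,x-50:x+51:4].min(2))
```

```text
t 29.55 [ 0.5754 -0.0461  0.1282] [ 0.1117  0.9937 -0.     -0.    ] 0.497 [ 0.3 -0.4 -0.7] 0.0
[290.60575377 253.59052066] [291.15533627 260.81330572]
[[ 65  96  99  64  57  54  74 102  81  60  97 104 102 104 102  92  66 109
  184 208 207 101  98  89  29  33]
 [ 95  98  79  54  52  56  98 157 104 101 103 109 107 104 104 103 101 109
  187 202 209 193  97  98  64  31]
 [ 99  97  56  56  60  57  56 124 110 103 106 123 129 128 171 113 105 108
  143 192 206 214 152  99  99  35]
 [ 97  85  55  57  53  55  92 100 110 125 122 110 113 118 111 125 197 172
  109 175 197 213 215 109  96  89]
 [ 97  58  55  58  56  64  99 122 116 202 165 114 139 166 150 119 118 158
  199 110 188 202 216 206  95 100]
 [ 95  58  57  52  56  88 117 117 164 134 109 115 228 227 222 226 222 186
  203 209 124 189 209 218 172  99]
 [ 98  55  56  55  56  99 121 160 118 107 121 214 220 222 220 187 166 223
  220 183 145 157 198 159 100 100]
 [ 93  73  53  57  58 122 222 120 114 220 195 135 130 146 119 191 222 199
  215 222 218  99 104 101  99 100]
 [ 96  59  56  65  58 173 144 114 220 164 227 230 230 230 229 228 135 220
  2
[... 1076 characters left out ...]
56  49  35
   29  28  35  33  21  28  88  91]
 [ 33  32  34  32  32  33  28  58  94  94 127 188 214 213 147  36  37  25
   33  34  29  30  21  27  58  92]
 [ 32  30  35  31  31  28  33  38  77  95  94  96  87  33  35  35  31  29
   33  28  37  32  21  25  34  94]
 [ 30  31  33  21  34  28  37  31  35  90  91  49  33  30  28  24  28  32
   28  19  28  36  19  21  29  90]
 [ 32  26  29  33  27  30  32  23  32  34  35  30  30  30  31  26  30  30
   30  32  26  29  13  21  31  73]
 [ 28  33  32  29  33  33  31  35  33  30  31  35  31  34  29  33  32  33
   33  24  35  37  28  30  21  35]
 [ 31  31  32  26  28  37  33  31  24  32  31  32  33  27  36  29  32  26
   30  32  32  34  15  26  25  27]]
```

The lens disc fills the mouth evenly (centre at about (292,253) against a predicted (291,254)), so it's seated. Next is the ring.

Request:
{"method": "move_arm", "body": {"targets": [{"dx": -0.7, "dy": -0.6, "dz": 0, "rx": 0, "ry": 0, "rz": -0.35}, {"dx": -0.7, "dy": -0.6, "dz": 0, "rx": 0, "ry": 0, "rz": -0.35}, {"dx": -0.7, "dy": -0.6, "dz": 0, "rx": 0, "ry": 0, "rz": -0.35}, {"dx": -0.7, "dy": -0.6, "dz": 0, "rx": 0, "ry": 0, "rz": -0.35}, {"dx": -0.7, "dy": -0.6, "dz": 0, "rx": 0, "ry": 0, "rz": -0.35}, {"dx": -0.7, "dy": -0.6, "dz": 0, "rx": 0, "ry": 0, "rz": -0.35}, {"dx": -0.7, "dy": -0.6, "dz": 0, "rx": 0, "ry": 0, "rz": 0}, {"dx": -0.7, "dy": -0.6, "dz": 0, "rx": 0, "ry": 0, "rz": 0}, {"dx": -0.8, "dy": -0.96, "dz": 0, "rx": 0, "ry": 0, "rz": 0}, {"dx": 0, "dy": 0, "dz": 0, "rx": 0, "ry": 0, "rz": 0}], "claw": 100}}

```text
t: 30.85
tcp_pos: [0.4144, -0.1909, 0.1276]
tool_rot: [0.616, 0.788, -0.0, -0.001]
force: [-0.9, -0.1, -0.8]
finger_gap: 0.996
gripper_force: 0.0
```

Request:
{"method": "move_arm", "body": {"targets": [{"dx": 0, "dy": 0, "dz": 0, "rx": 0, "ry": 0, "rz": 0}, {"dx": 0, "dy": 0, "dz": 0, "rx": 0, "ry": 0, "rz": 0}, {"dx": 0, "dy": 0, "dz": 0, "rx": 0, "ry": 0, "rz": 0}, {"dx": 0, "dy": 0, "dz": 0, "rx": 0, "ry": 0, "rz": 0}, {"dx": 0, "dy": 0, "dz": 0, "rx": 0, "ry": 0, "rz": 0}, {"dx": 0, "dy": 0, "dz": 0, "rx": 0, "ry": 0, "rz": 0}, {"dx": 0, "dy": 0, "dz": 0, "rx": 0, "ry": 0, "rz": 0}, {"dx": 0, "dy": 0, "dz": 0, "rx": 0, "ry": 0, "rz": 0}, {"dx": 0, "dy": 0, "dz": 0, "rx": 0, "ry": 0, "rz": 0}, {"dx": 0, "dy": 0, "dz": 0, "rx": 0, "ry": 0, "rz": 0}]}}

```text
t: 32.1
tcp_pos: [0.4154, -0.1901, 0.1284]
tool_rot: [0.614, 0.789, -0.0, -0.0]
force: [-0.9, 0.5, 0.2]
finger_gap: 1.002
gripper_force: 0.0
```

Run:
```python
from h import *
s,m,im=look("w15")
c=proj(m,(.4209,-.2159,.016));print(c,s["q"].round(2))
for th in(100,120,150):
    M=im.min(2)>th;b=near(im,M,c,300);print(th,b)
x,y=c.astype(int)
print(im[y-66:y+67:6,x-66:x+67:6].min(2))
```

```text
t 32.1 [ 0.4154 -0.1901  0.1284] [ 0.6145  0.7889 -0.     -0.    ] 1.002 [-0.9  0.5  0.2] 0.0
[277.30548777 219.81209534] [-0.67  0.42  1.91 -0.    0.81 -0.92]
100 ([240, 183, 78, 71, 3530], [278.3, 218.2])
120 ([240, 184, 78, 70, 3362], [278.3, 218.9])
150 ([240, 186, 77, 67, 2809], [279.2, 216.1])
[[ 28  34  31  31  29  37  32  33  34  35  36  22  33  35  32  33  34  31
   33  29  36  34  26]
 [ 30  32  33  34  31  30  35  30  30  30  32  31  34  29  38  36  33  30
   37  27  33  36  33]
 [ 31  36  31  30  32  30  28  32  34  37  27  28  33  35  31  37  34  33
   28  27  23  29  30]
 [ 27  28  33  28  31  36  31  33  30  30  25  31  29  33  31  34  32  27
   29  30  33  33  32]
 [ 33  34  30  32  32  37  27  23  31  30  27  33  33  30  34  25  28  32
   28  27  27  30  24]
 [ 28  29  29  36  32  33  31  30  33  38  97 107  96  41  37  33  30  30
   32  27  28  34  30]
 [ 25  31  32  35  26  31  26  28 100 163 223 227 229 202 129  57  38  30
   28  34  32  33  32]
 [ 36  33  35  35  28  29  32 107 224 226 226 228 229 224 228 191  54  29
   29  27  29  33  21]
 [ 24  28  32  29  33  
[... 732 characters left out ...]
 37  33  33  35  32]
 [ 22  12  27  27  17  21  34  19  61 133 132 130 128 224 182  36  33  27
   27  38  33  30  24]
 [ 14  19  23  19  21  12  11  23  10  27  15  33  32  31  32  30  27  30
   31  33  38  31  33]
 [ 24  14  20  25  28  23  24  17  27  27  23  22  26  30  37  31  30  33
   30  34  32  31  33]
 [ 18  10  14  23  14  15  21  29  15  24  28  25  32  26  35  32  22  20
   28  37  35  29  38]
 [ 23  10  20  26  16  24  30  16  10  16  30  28  33  31  36  28  32  28
   28  32  22  31  32]
 [ 14  19  28  32  33  36  22  24  27  23  33  34  31  27  30  33  31  31
   29  36  15  33  34]
 [ 20  21  31  33  33  30  33  34  25  29  31  34  31  32  31  35  37  26
   29  29  33  31  30]]
```

Run:
```python
from h import *
m=cams.camera_model("wrist");im=cv2.imread("pics/w15.png")
g=im.min(2)
M=((g>75)*255).astype(np.uint8);n,l=cv2.connectedComponents(M)
k=l[200,279];M=(l==k).astype(np.uint8)
cs,hi=cv2.findContours(M,cv2.RETR_CCOMP,cv2.CHAIN_APPROX_NONE)
cs=sorted(cs,key=cv2.contourArea,reverse=True)
out,hole=cs[0][:,0],cs[1][:,0]
(hx,hy),hr=cv2.minEnclosingCircle(hole)
e=cv2.fitEllipse(hole);print("hole ellipse",e, "ctr",ray(m,*e[0],.016).round(4))
P=np.array([ray(m,*p,.016)[:2] for p in out.astype(float)])
Hm=np.array([ray(m,*p,.016)[:2] for p in hole.astype(float)]);print("hole diam",np.ptp(Hm,0))
c=ray(m,*e[0],.016)[:2]
d=P-c;a=np.degrees(np.arctan2(d[:,1],d[:,0]));r=np.hypot(*d.T)*1e3
for b in range(-180,180,10):
    k=(a>=b)&(a<b+10);print(b+5,r[k].mean().round(1) if k.any() else None,end=" | ")
E=np.array(m["extrinsics"]);print("cam",-E[:3,:3].T@E[:3,3])
```

```text
hole ellipse ((277.98040771484375, 220.83169555664062), (27.03831672668457, 29.647512435913086), 86.37450408935547) ctr [ 0.4217 -0.2167  0.016 ]
hole diam [0.02560514 0.02546933]
-175 31.8 | -165 32.3 | -155 32.7 | -145 30.7 | -135 30.9 | -125 31.0 | -115 30.6 | -105 30.4 | -95 30.3 | -85 30.4 | -75 30.2 | -65 30.8 | -55 31.1 | -45 31.0 | -35 31.0 | -25 31.2 | -15 32.4 | -5 32.5 | 5 31.9 | 15 32.5 | 25 33.2 | 35 32.0 | 45 31.3 | 55 32.0 | 65 32.4 | 75 33.0 | 85 33.3 | 95 33.5 | 105 33.4 | 115 33.4 | 125 33.5 | 135 32.7 | 145 32.2 | 155 32.1 | 165 33.4 | 175 32.4 | cam [ 0.39431696 -0.10912434  0.30529488]
```

Request:
{"method": "move_arm", "body": {"targets": [{"dx": 0.25, "dy": -0.56, "dz": 0, "rx": 0, "ry": 0, "rz": -0.257}, {"dx": 0, "dy": -0.5, "dz": -0.5, "rx": 0, "ry": 0, "rz": 0}, {"dx": 0, "dy": 0, "dz": -1, "rx": 0, "ry": 0, "rz": 0}, {"dx": 0, "dy": 0, "dz": -1, "rx": 0, "ry": 0, "rz": 0}, {"dx": 0, "dy": 0, "dz": -1, "rx": 0, "ry": 0, "rz": 0}, {"dx": 0, "dy": 0, "dz": -1, "rx": 0, "ry": 0, "rz": 0}, {"dx": 0, "dy": 0, "dz": -0.9, "rx": 0, "ry": 0, "rz": 0}, {"dx": 0, "dy": 0, "dz": -0.5, "rx": 0, "ry": 0, "rz": 0}, {"dx": 0, "dy": 0, "dz": -0.4, "rx": 0, "ry": 0, "rz": 0}, {"dx": 0, "dy": 0, "dz": 0, "rx": 0, "ry": 0, "rz": 0}]}}

```text
t: 33.4
tcp_pos: [0.4214, -0.2165, -0.0296]
tool_rot: [0.666, 0.746, -0.0, -0.0]
force: [-1.1, 0.6, 0.2]
finger_gap: 1.003
gripper_force: 0.0
```

Run:
```python
from h import *
s,m,im=look("w16")
T=s["tcp_pos"];a=s["tool_rot"];print("tool y deg",np.degrees(np.arctan2(a[1]**2-a[0]**2,2*a[0]*a[1])))
print("pred hole",proj(m,(.4217,-.2167,.016)))
b=near(im,im.min(2)<60,proj(m,(.4217,-.2167,.016)),300);print(b)
print(im[220:400:8,150:420:10].min(2))
```

```text
t 33.4 [ 0.4214 -0.2165 -0.0296] [ 6.66e-01  7.46e-01 -0.00e+00 -5.00e-04] 1.003 [-1.1  0.6  0.2] 0.0
tool y deg 6.48877707631227
pred hole [279.51608302 296.00315366]
([252, 272, 58, 46, 1895], [280.6, 295.3])
[[ 58  56  59  57  55  62  58  52  59  58  58 170 216 173 216 179  61  65
   60  60  56  55  56  55  57  60  60]
 [ 57  62  55  59  58  55  58  59  59 163 203 232 229 239 230 210 214 166
   54  57  62  60  57  57  57  59  58]
 [ 55  58  55  61  58  58  59  60 177 239 247 247 247 247 247 247 247 243
  176  60  57  56  58  62  59  61  57]
 [ 57  58  59  57  62  60  59  58 168 247 247 247 247 247 247 247 247 247
  202  56  57  57  55  55  60  57  58]
 [ 55  60  56  58  58  60  58 163 247 247 247 247 247 247 247 247 247 247
  247 188  56  61  59  55  54  59  54]
 [ 54  56  60  58  57  56 209 247 247 247 247 247 247 247 247 247 247 247
  247 247 207  58  57  57  56  59  58]
 [ 60  54  57  59  60  45 217 247 247 247 247 247 247 247 247 247 247 247
  247 247 215  57  55  58  55  58  61]
 [ 52  37  36  55  60  56 247 247 247 247 247 201  57  57  56 227 247 247
  247 247 247  40  37  5
[... 1010 characters left out ...]
  39  60  57  48  46]
 [ 43  38  42  40  39  37  39  41  42  43  41  41  71 156  66  38  35  51
   43  40  37  41  51  58  55  50  46]
 [ 41  41  39  41  43  39  34  38  39  39  36  44  40  43  55  61  52  57
   42  39  42  59  57  55  57  50  49]
 [ 39  38  40  42  41  45  43  39  39  41  38  36  35  55  55  60  58  56
   58  52  60  57  57  58  58  52  51]
 [ 62  36  39  42  43  35  39  34  43  43  38  39  38  58  55  57  60  56
   57  55  56  53  58  57  54  58  60]
 [ 60  49  38  38  38  40  39  41  40  41  43  41  54  57  58  58  55  55
   58  58  57  54  50  55  55  60  62]
 [ 46  49  38  37  38  39  38  38  36  39  36  51  60  52  59  54  54  55
   56  54  57  55  57  54  58  60  57]]
```

Request:
{"method": "move_arm", "body": {"targets": [{"dx": 0, "dy": 0, "dz": -0.12, "rx": 0, "ry": 0, "rz": 0}, {"dx": 0, "dy": 0, "dz": -0.1, "rx": 0, "ry": 0, "rz": 0}, {"dx": 0, "dy": 0, "dz": 0, "rx": 0, "ry": 0, "rz": 0}, {"dx": 0, "dy": 0, "dz": 0, "rx": 0, "ry": 0, "rz": 0}, {"dx": 0, "dy": 0, "dz": 0, "rx": 0, "ry": 0, "rz": 0}, {"dx": 0, "dy": 0, "dz": 0, "rx": 0, "ry": 0, "rz": 0}, {"dx": 0, "dy": 0, "dz": 0, "rx": 0, "ry": 0, "rz": 0}, {"dx": 0, "dy": 0, "dz": 0, "rx": 0, "ry": 0, "rz": 0}, {"dx": 0, "dy": 0, "dz": 0, "rx": 0, "ry": 0, "rz": 0}, {"dx": 0, "dy": 0, "dz": 0, "rx": 0, "ry": 0, "rz": 0}], "claw": 0, "newtons": 60}}

```text
t: 34.7
tcp_pos: [0.4221, -0.217, -0.0323]
tool_rot: [0.666, 0.746, 0.0, 0.001]
force: [-2.1, 0.1, 18.0]
finger_gap: 0.723
gripper_force: 60.8
```

Request:
{"method": "move_arm", "body": {"targets": [{"dx": 0, "dy": 0, "dz": 0.4, "rx": 0, "ry": 0, "rz": 0}, {"dx": 0, "dy": 0, "dz": 0.8, "rx": 0, "ry": 0, "rz": 0}, {"dx": 0, "dy": 0, "dz": 1, "rx": 0, "ry": 0, "rz": 0}, {"dx": 0, "dy": 0, "dz": 1, "rx": 0, "ry": 0, "rz": 0}, {"dx": 0.8, "dy": 0.7, "dz": 0.4, "rx": 0, "ry": 0, "rz": 0}, {"dx": 1, "dy": 0.9, "dz": 0, "rx": 0, "ry": 0, "rz": 0.25}, {"dx": 1, "dy": 0.9, "dz": 0, "rx": 0, "ry": 0, "rz": 0.25}, {"dx": 1, "dy": 0.9, "dz": 0, "rx": 0, "ry": 0, "rz": 0}, {"dx": 1, "dy": 0.9, "dz": 0, "rx": 0, "ry": 0, "rz": 0}, {"dx": 1, "dy": 0.9, "dz": 0, "rx": 0, "ry": 0, "rz": 0}]}}

```text
t: 35.95
tcp_pos: [0.5672, -0.0856, 0.0557]
tool_rot: [0.563, 0.827, -0.0, -0.0]
force: [0.5, 0.2, -0.5]
finger_gap: 0.717
gripper_force: 66.2
```

Request:
{"method": "move_arm", "body": {"targets": [{"dx": 1, "dy": 0.9, "dz": 0, "rx": 0, "ry": 0, "rz": 0}, {"dx": 0.7, "dy": 0.5, "dz": 0, "rx": 0, "ry": 0, "rz": 0}, {"dx": 0.26, "dy": 0.23, "dz": 0, "rx": 0, "ry": 0, "rz": 0}, {"dx": 0, "dy": 0, "dz": 0, "rx": 0, "ry": 0, "rz": 0}, {"dx": 0, "dy": 0, "dz": 0, "rx": 0, "ry": 0, "rz": 0}, {"dx": 0, "dy": 0, "dz": 0, "rx": 0, "ry": 0, "rz": 0}, {"dx": 0, "dy": 0, "dz": 0, "rx": 0, "ry": 0, "rz": 0}, {"dx": 0, "dy": 0, "dz": 0, "rx": 0, "ry": 0, "rz": 0}, {"dx": 0, "dy": 0, "dz": 0, "rx": 0, "ry": 0, "rz": 0}, {"dx": 0, "dy": 0, "dz": 0, "rx": 0, "ry": 0, "rz": 0}]}}

```text
t: 37.2
tcp_pos: [0.6157, -0.0459, 0.0554]
tool_rot: [0.563, 0.826, -0.0, -0.0]
force: [0.1, -0.2, -0.7]
finger_gap: 0.724
gripper_force: 66.2
```

Run:
```python
from h import *
s,m,im=look("w17")
T=s["tcp_pos"];a=s["tool_rot"];print("tool y deg",np.degrees(np.arctan2(a[1]**2-a[0]**2,2*a[0]*a[1])))
print("pred hole c",proj(m,T+[0,0,.0323+.016]),proj(m,T+[0,0,.0323]))
print(im[240:350:6,180:381:8].min(2))
```

```text
t 37.2 [ 0.6157 -0.0459  0.0554] [ 0.563   0.8264 -0.     -0.    ] 0.724 [ 0.1 -0.2 -0.7] 66.20767593383789
tool y deg 21.468258273242046
pred hole c [279.42769585 299.67808161] [279.27648685 279.66929881]
[[ 23  11  16  16  24 100  73 117 225 225 229 229 228 227 227 228 228 124
  125  96  96  33  34  37  38  27]
 [ 16  18  19  19  30 101 114 230 226 226 229 228 229 227 227 227 229 224
  222 103  99  32  28  34  36  33]
 [ 25  26  23  21  21 107 221 230 227 226 228 228 228 227 227 226 228 225
  224 170 104  31  33  38  32  32]
 [ 26  24  24  26  86 227 223 230 227 224 229 230 229 226 226 226 229 225
  224 224 101  43  37  35  20  30]
 [ 11  16  13  95 114 227 226 230 227 225 230 228 228 227 226 225 228 224
  226 223 226 123  27  35  38  30]
 [ 14  25  28 121 223 227 224 231 227 224 229 228 226 227 225 225 228 224
  225 222 226 119  31  29  26  31]
 [ 24 101 100 224 224 226 225 230 227 224 177 122 112 118 131 226 227 223
  226 223 226 192  51 102  46  28]
 [ 22 104  37 232 225 226 226 231 228 181  20  83 127 128 127  49 225 224
  227 224 227 156  41 102 104  33]
 [ 85 102  27 135 167 
[... 477 characters left out ...]
43 127 129
  214 127 130 132  28  29  27  88]
 [ 46  25  27  95 129 133 132 137 133 129  82  35  35  27  68 126 131 127
  148 126 131 134  22  26  21  84]
 [ 37  24  19  31  89 134 134 135 133 125 132  93  94 105 131 131 132 224
  131 126 130  33  22  21  29 109]
 [ 39  24  17  33  33 131 131 139 130 128 127 133 130 129 130 130 129 194
  126 126  91  35  18  30  29 108]
 [ 37  16  20 165 108 122 131 137 130 130 130 131 132 131 129 131 129 126
  127 125  29  23  25  29  33  29]
 [ 34  21  16 121 116 122 157 136 129 127 129 132 132 128 129 132 129 126
  127  35  30  30  31  22  33  29]
 [ 30  14  82 149 130 128 123 130 131 129 131 130 130 131 129 131 129 128
   35  26  38  33  27  30  25  25]]
```

Request:
{"method": "move_arm", "body": {"targets": [{"dx": 0, "dy": 0, "dz": -0.5, "rx": 0, "ry": 0, "rz": 0}, {"dx": 0, "dy": 0, "dz": -0.4, "rx": 0, "ry": 0, "rz": 0}, {"dx": 0, "dy": 0, "dz": -0.3, "rx": 0, "ry": 0, "rz": 0}, {"dx": 0, "dy": 0, "dz": -0.2, "rx": 0, "ry": 0, "rz": 0}, {"dx": 0, "dy": 0, "dz": -0.1, "rx": 0, "ry": 0, "rz": 0}, {"dx": 0, "dy": 0, "dz": -0.1, "rx": 0, "ry": 0, "rz": 0}, {"dx": 0, "dy": 0, "dz": 0, "rx": 0, "ry": 0, "rz": 0}, {"dx": 0, "dy": 0, "dz": 0, "rx": 0, "ry": 0, "rz": 0}, {"dx": 0, "dy": 0, "dz": 0, "rx": 0, "ry": 0, "rz": 0}, {"dx": 0, "dy": 0, "dz": 0, "rx": 0, "ry": 0, "rz": 0}]}}

```text
t: 38.5
tcp_pos: [0.6158, -0.0458, 0.0156]
tool_rot: [0.563, 0.826, 0.0, 0.0]
force: [0.8, -0.2, -0.6]
finger_gap: 0.723
gripper_force: 66.2
```

Request:
{"method": "move_arm", "body": {"targets": [{"dx": 0, "dy": 0, "dz": -0.06, "rx": 0, "ry": 0, "rz": 0}, {"dx": 0, "dy": 0, "dz": -0.06, "rx": 0, "ry": 0, "rz": 0}, {"dx": 0, "dy": 0, "dz": -0.04, "rx": 0, "ry": 0, "rz": 0}, {"dx": 0, "dy": 0, "dz": -0.04, "rx": 0, "ry": 0, "rz": 0}, {"dx": 0, "dy": 0, "dz": 0, "rx": 0, "ry": 0, "rz": 0}, {"dx": 0, "dy": 0, "dz": 0, "rx": 0, "ry": 0, "rz": 0}, {"dx": 0, "dy": 0, "dz": 0, "rx": 0, "ry": 0, "rz": 0}, {"dx": 0, "dy": 0, "dz": 0, "rx": 0, "ry": 0, "rz": 0}, {"dx": 0, "dy": 0, "dz": 0, "rx": 0, "ry": 0, "rz": 0}, {"dx": 0, "dy": 0, "dz": 0, "rx": 0, "ry": 0, "rz": 0}]}}

```text
t: 39.75
tcp_pos: [0.6157, -0.0459, 0.0104]
tool_rot: [0.563, 0.826, 0.0, 0.0]
force: [0.8, 0.8, -0.4]
finger_gap: 0.719
gripper_force: 66.2
```

Request:
{"method": "move_arm", "body": {"targets": [{"dx": 0, "dy": 0, "dz": -0.02, "rx": 0, "ry": 0, "rz": 0}, {"dx": 0, "dy": 0, "dz": -0.02, "rx": 0, "ry": 0, "rz": 0}, {"dx": 0, "dy": 0, "dz": -0.02, "rx": 0, "ry": 0, "rz": 0}, {"dx": 0, "dy": 0, "dz": 0, "rx": 0, "ry": 0, "rz": 0}, {"dx": 0, "dy": 0, "dz": 0, "rx": 0, "ry": 0, "rz": 0}, {"dx": 0, "dy": 0, "dz": 0, "rx": 0, "ry": 0, "rz": 0}, {"dx": 0, "dy": 0, "dz": 0, "rx": 0, "ry": 0, "rz": 0}, {"dx": 0, "dy": 0, "dz": 0, "rx": 0, "ry": 0, "rz": 0}, {"dx": 0, "dy": 0, "dz": 0, "rx": 0, "ry": 0, "rz": 0}, {"dx": 0, "dy": 0, "dz": 0, "rx": 0, "ry": 0, "rz": 0}]}}

```text
t: 41.0
tcp_pos: [0.6158, -0.0459, 0.0102]
tool_rot: [0.563, 0.826, 0.0, 0.0]
force: [-1.9, -0.5, 6.9]
finger_gap: 0.722
gripper_force: 67.1
```

The ring is resting on the thread (7 N at +3 mm). Next is the clockwise turn.

Request:
{"method": "move_arm", "body": {"targets": [{"dx": 0, "dy": 0, "dz": 0, "rx": 0, "ry": 0, "rz": -0.2}, {"dx": 0, "dy": 0, "dz": -0.012, "rx": 0, "ry": 0, "rz": -0.2}, {"dx": 0, "dy": 0, "dz": -0.012, "rx": 0, "ry": 0, "rz": -0.2}, {"dx": 0, "dy": 0, "dz": -0.012, "rx": 0, "ry": 0, "rz": -0.2}, {"dx": 0, "dy": 0, "dz": -0.012, "rx": 0, "ry": 0, "rz": -0.2}, {"dx": 0, "dy": 0, "dz": -0.012, "rx": 0, "ry": 0, "rz": -0.2}, {"dx": 0, "dy": 0, "dz": 0, "rx": 0, "ry": 0, "rz": 0}, {"dx": 0, "dy": 0, "dz": 0, "rx": 0, "ry": 0, "rz": 0}, {"dx": 0, "dy": 0, "dz": 0, "rx": 0, "ry": 0, "rz": 0}, {"dx": 0, "dy": 0, "dz": 0, "rx": 0, "ry": 0, "rz": 0}]}}

```text
t: 42.25
tcp_pos: [0.6168, -0.0467, 0.0085]
tool_rot: [0.791, 0.612, 0.001, 0.001]
force: [-0.5, -1.0, 5.0]
finger_gap: 0.72
gripper_force: 66.9
```

```bash
cat >> h.py <<'E'
def st():
    s=sensors.sense();a=s["tool_rot"];print(round(s["t"],2),s["tcp_pos"].round(4),"y",np.degrees(np.arctan2(a[1]**2-a[0]**2,2*a[0]*a[1])).round(1),s["force"].round(1),s["ft_torque"].round(2),s["gripper_force"],s["q"].round(2))
E
python3 -c "from h import *;st()"
```

```text
42.25 [ 0.6168 -0.0467  0.0085] y -14.5 [-0.5 -1.   5. ] [-0.17  0.17 -0.01] 66.88146471977234 [-0.26  0.77  1.58 -0.    0.79 -0.  ]
```

Request:
{"method": "move_arm", "body": {"targets": [{"dx": 0, "dy": 0, "dz": -0.012, "rx": 0, "ry": 0, "rz": -0.2}, {"dx": 0, "dy": 0, "dz": -0.012, "rx": 0, "ry": 0, "rz": -0.2}, {"dx": 0, "dy": 0, "dz": -0.012, "rx": 0, "ry": 0, "rz": -0.2}, {"dx": 0, "dy": 0, "dz": -0.012, "rx": 0, "ry": 0, "rz": -0.2}, {"dx": 0, "dy": 0, "dz": -0.012, "rx": 0, "ry": 0, "rz": -0.2}, {"dx": 0, "dy": 0, "dz": -0.012, "rx": 0, "ry": 0, "rz": -0.2}, {"dx": 0, "dy": 0, "dz": 0, "rx": 0, "ry": 0, "rz": 0}, {"dx": 0, "dy": 0, "dz": 0, "rx": 0, "ry": 0, "rz": 0}, {"dx": 0, "dy": 0, "dz": 0, "rx": 0, "ry": 0, "rz": 0}, {"dx": 0, "dy": 0, "dz": 0, "rx": 0, "ry": 0, "rz": 0}]}}

```text
t: 43.5
tcp_pos: [0.617, -0.0465, 0.0074]
tool_rot: [0.941, 0.338, 0.001, 0.001]
force: [-1.0, 0.1, 7.8]
finger_gap: 0.722
gripper_force: 67.2
```

```bash
python3 -c "from h import *;st()"
```

```text
43.5 [ 0.617  -0.0465  0.0074] y -50.5 [-1.   0.1  7.8] [-0.03  0.22 -0.05] 67.21659064292908 [-0.26  0.77  1.58 -0.    0.79  0.63]
```

Request:
{"method": "move_arm", "body": {"targets": [{"dx": 0, "dy": 0, "dz": -0.01, "rx": 0, "ry": 0, "rz": -0.1}, {"dx": 0, "dy": 0, "dz": -0.01, "rx": 0, "ry": 0, "rz": -0.1}, {"dx": 0, "dy": 0, "dz": -0.01, "rx": 0, "ry": 0, "rz": -0.1}, {"dx": 0, "dy": 0, "dz": 0, "rx": 0, "ry": 0, "rz": -0.1}, {"dx": 0, "dy": 0, "dz": 0, "rx": 0, "ry": 0, "rz": 0}, {"dx": 0, "dy": 0, "dz": 0, "rx": 0, "ry": 0, "rz": 0}, {"dx": 0, "dy": 0, "dz": 0, "rx": 0, "ry": 0, "rz": 0}, {"dx": 0, "dy": 0, "dz": 0, "rx": 0, "ry": 0, "rz": 0}, {"dx": 0, "dy": 0, "dz": 0, "rx": 0, "ry": 0, "rz": 0}, {"dx": 0, "dy": 0, "dz": 0, "rx": 0, "ry": 0, "rz": 0}]}}

```text
t: 44.75
tcp_pos: [0.6167, -0.0466, 0.0073]
tool_rot: [0.971, 0.238, 0.001, 0.001]
force: [-3.0, -1.4, 13.2]
finger_gap: 0.725
gripper_force: 67.7
```

```bash
python3 -c "from h import *;st()"
```

```text
44.75 [ 0.6167 -0.0466  0.0073] y -62.5 [-3.  -1.4 13.2] [-0.07  0.48  0.09] 67.68558740615845 [-0.26  0.77  1.58 -0.    0.79  0.84]
```

Request:
{"method": "move_arm", "body": {"targets": [{"dx": 0, "dy": 0, "dz": 0, "rx": 0, "ry": 0, "rz": -0.1}, {"dx": 0, "dy": 0, "dz": 0, "rx": 0, "ry": 0, "rz": -0.1}, {"dx": 0, "dy": 0, "dz": 0, "rx": 0, "ry": 0, "rz": -0.1}, {"dx": 0, "dy": 0, "dz": 0, "rx": 0, "ry": 0, "rz": -0.1}, {"dx": 0, "dy": 0, "dz": 0, "rx": 0, "ry": 0, "rz": 0}, {"dx": 0, "dy": 0, "dz": 0, "rx": 0, "ry": 0, "rz": 0}, {"dx": 0, "dy": 0, "dz": 0, "rx": 0, "ry": 0, "rz": 0}, {"dx": 0, "dy": 0, "dz": 0, "rx": 0, "ry": 0, "rz": 0}, {"dx": 0, "dy": 0, "dz": 0, "rx": 0, "ry": 0, "rz": 0}, {"dx": 0, "dy": 0, "dz": 0, "rx": 0, "ry": 0, "rz": 0}]}}

```text
t: 46.0
tcp_pos: [0.6159, -0.0468, 0.0073]
tool_rot: [0.991, 0.136, 0.0, 0.001]
force: [-3.9, -0.3, 13.6]
finger_gap: 0.719
gripper_force: 67.8
```

```bash
python3 -c "from h import *;st()"
```

```text
46.0 [ 0.6159 -0.0468  0.0073] y -74.3 [-3.9 -0.3 13.6] [-0.31  0.67  0.39] 67.78413891792297 [-0.26  0.77  1.58 -0.    0.79  1.04]
```

Request:
{"method": "move_arm", "body": {"targets": [{"dx": 0, "dy": 0, "dz": 0.04, "rx": 0, "ry": 0, "rz": 0}, {"dx": 0, "dy": 0, "dz": 0, "rx": 0, "ry": 0, "rz": 0}, {"dx": 0, "dy": 0, "dz": 0, "rx": 0, "ry": 0, "rz": 0}, {"dx": 0, "dy": 0, "dz": 0, "rx": 0, "ry": 0, "rz": 0}, {"dx": 0, "dy": 0, "dz": 0, "rx": 0, "ry": 0, "rz": 0}, {"dx": 0, "dy": 0, "dz": 0.3, "rx": 0, "ry": 0, "rz": 0}, {"dx": 0, "dy": 0, "dz": 0.8, "rx": 0, "ry": 0, "rz": 0}, {"dx": 0, "dy": 0, "dz": 1, "rx": 0, "ry": 0, "rz": 0}, {"dx": 0, "dy": 0, "dz": 1, "rx": 0, "ry": 0, "rz": 0}, {"dx": 0, "dy": 0, "dz": 1, "rx": 0, "ry": 0, "rz": 0}], "claw": 100}}

```text
t: 47.25
tcp_pos: [0.6157, -0.0458, 0.1098]
tool_rot: [0.991, 0.135, 0.0, 0.0]
force: [0.0, -0.0, 0.1]
finger_gap: 1.004
gripper_force: 0.0
```

Request:
{"method": "move_arm", "body": {"targets": [{"dx": 0, "dy": 0, "dz": 0, "rx": 0, "ry": 0, "rz": 0}, {"dx": 0, "dy": 0, "dz": 0, "rx": 0, "ry": 0, "rz": 0}, {"dx": 0, "dy": 0, "dz": 0, "rx": 0, "ry": 0, "rz": 0}, {"dx": 0, "dy": 0, "dz": 0, "rx": 0, "ry": 0, "rz": 0}, {"dx": 0, "dy": 0, "dz": 0, "rx": 0, "ry": 0, "rz": 0}, {"dx": 0, "dy": 0, "dz": 0, "rx": 0, "ry": 0, "rz": 0}, {"dx": 0, "dy": 0, "dz": 0, "rx": 0, "ry": 0, "rz": 0}, {"dx": 0, "dy": 0, "dz": 0, "rx": 0, "ry": 0, "rz": 0}, {"dx": 0, "dy": 0, "dz": 0, "rx": 0, "ry": 0, "rz": 0}, {"dx": 0, "dy": 0, "dz": 0, "rx": 0, "ry": 0, "rz": 0}]}}

```text
t: 48.5
tcp_pos: [0.6157, -0.0458, 0.1084]
tool_rot: [0.991, 0.135, 0.0, 0.0]
force: [0.1, 0.2, -0.4]
finger_gap: 1.002
gripper_force: 0.0
```

Run:
```python
from h import *
s,m,im=look("w18");st()
Z=.0555
c=proj(m,(.6157,-.046,Z));print(c)
g=cv2.cvtColor(im,cv2.COLOR_BGR2GRAY);x,y=c.astype(int)
print(im[y-72:y+73:6,x-66:x+67:6].min(2))
```

```text
t 48.5 [ 0.6157 -0.0458  0.1084] [0.9909 0.1346 0.     0.    ] 1.002 [ 0.1  0.2 -0.4] 0.0
48.55 [ 0.6157 -0.0459  0.1084] y -74.5 [-0.3 -0.6 -0.5] [ 0.05 -0.03 -0.06] 0.0 [-0.26  0.62  1.53  0.    0.99  1.05]
[276.86300115 214.67919609]
[[ 28  33  45  59  73  85  87  94  95  96  98  97  95  93  96  98  97  93
   94  94  43  34  29]
 [ 34  96  98  97  96 100  97  96 101  99  93  96  95  91  95  94  97  96
   95  97  53  37  27]
 [ 31 100  94  95  95  96  95  94  98  97 112  89  98  97  97  96  99  97
   96  96  69  28  35]
 [ 35  94  97  96  99 101  99  97  97  99 219 149  98  98  97  97  94  95
   95  95  80  31  29]
 [ 25  81  96 100  98  98  98 100 105 120 121 117 108 102  96  97  96  98
   96  94  83  23  30]
 [ 29  41  92  97  97 102  96 115  91 140 189 219 217 162 119 102  96  97
   95  91  92  27  33]
 [ 31  36  95  95  97  95  98 147 227 226 229 228 227 227 225 223 102 102
  199 180  99  26  31]
 [ 31  27  95 103 104  66 188 231 228 227 228 229 227 224 227 223 222 177
  111 182  93  31  32]
 [ 26  31  97 197 193 112 230 232 227 227 230 228 226 226 226 224 222 220
   98 169  85
[... 862 characters left out ...]
 27  28  27  30  28]
 [ 31  36  29  39  59  39  32  34 131 227 229 230 228 226 230 197  36  35
   32  27  32  22  27]
 [ 29  26  35  32  33  35  33  30  34  22  54 114 119  54  24  25  22  25
   17  22  30  25  10]
 [ 35  31  37  29  27  26  31  26  28  23  22  19  22  16  24  22  25  15
   20  13  25  25  10]
 [ 29  34  27  31  32  30  25  27  33  19  24  23  22  21  18  31  26  17
   10  21  23  23  12]
 [ 33  28  31  28  24  29  21  35  40  29  18  24  20  17  23  21  16  13
   19  20  25  16  19]
 [ 29  30  27  33  31  31  32  30  30  23  22  18  15  15  29  21  25  15
   15  20  21  17  22]
 [ 24  29  30  35  33  30  28  31  23  33  27  21  20  20  22  23  20  19
   22  18  27  13  24]]
```

Run:
```python
from h import *
s=sensors.sense();m=cams.camera_model("wrist");im=cv2.imread("pics/w18.png");g=im.min(2)
M=(g>160).astype(np.uint8);n,l=cv2.connectedComponents(M);M=(l==l[180,277]).astype(np.uint8) if l[180,277] else None
M=cv2.morphologyEx(M,cv2.MORPH_OPEN,np.ones((7,7)))
cs,_=cv2.findContours(M,cv2.RETR_EXTERNAL,cv2.CHAIN_APPROX_NONE);o=max(cs,key=cv2.contourArea)[:,0].astype(float)
print("bbox",o.min(0),o.max(0))
for Z in(.0535,.0555,.0585):
    P=np.array([ray(m,*p,Z)[:2] for p in o])
    best=[]
    for t in np.radians(np.arange(0,180,1)):
        d=P@[np.cos(t),np.sin(t)];best.append(np.ptp(d))
    best=np.array(best)*1e3
    k=int(106);print(Z,"width@-74.5",best[105].round(2),"perp",best[15].round(2),"min/max",best.argmin(),best.min().round(2),best.argmax(),best.max().round(2), "mid along ear", )
    t=np.radians(105.5);d=P@[np.cos(t),np.sin(t)];print("   ear mid",(d.max()+d.min())/2-np.dot([.6157,-.046],[np.cos(t),np.sin(t)]))
P=np.array([ray(m,*p,.0555)[:2] for p in o]);c=np.array([.6157,-.046]);d=P-c;a=np.degrees(np.arctan2(d[:,1],d[:,0]));r=np.hypot(*d.T)*1e3
for b in range(-180,180,10):
    k=(a>=b)&(a<b+10);print(b+5,r[k].mean().round(1) if k.any() else None,end=" | ")
p=ray(m,276.86-66+60,214.7-72+18,.022);d=p[:2]-c;print("\nrib",p,np.hypot(*d),np.degrees(np.arctan2(d[1],d[0])))
x,y=210,142;print(g[y:y+40:2,250:300:3])
```

```text
bbox [226. 171.] [326. 255.]
0.0535 width@-74.5 67.12 perp 60.46 min/max 167 60.06 81 72.95 mid along ear
   ear mid 0.00040742977474444997
0.0555 width@-74.5 66.54 perp 59.94 min/max 167 59.54 81 72.32 mid along ear
   ear mid 0.0003979597317934347
0.0585 width@-74.5 65.67 perp 59.16 min/max 167 58.77 81 71.37 mid along ear
   ear mid 0.0003837546673668979
-175 29.6 | -165 29.9 | -155 30.1 | -145 30.6 | -135 30.6 | -125 31.1 | -115 31.1 | -105 31.4 | -95 32.5 | -85 33.2 | -75 32.4 | -65 33.2 | -55 32.5 | -45 31.0 | -35 30.9 | -25 30.7 | -15 30.3 | -5 30.3 | 5 29.9 | 15 29.8 | 25 29.7 | 35 29.4 | 45 29.5 | 55 29.2 | 65 28.9 | 75 33.4 | 85 33.4 | 95 33.1 | 105 31.9 | 115 31.2 | 125 30.3 | 135 29.0 | 145 29.3 | 155 29.3 | 165 28.4 | 175 28.6 | 
rib [ 0.64320216 -0.03375153  0.022     ] 0.030106376394154 24.00646018110038
[[ 94  93  95  94  95  97  96  94  95  97  95  94  97  95  94  95  97]
 [ 96  97  97  99  97  96  99  97  96  98  97  98  96  96  98  97  97]
 [ 97 101  99 100  95  96  97  99  99  94  96  95  93  94  95  93  94]
 [ 96  97  98  96  97  92  97  95  94  92  94  91  93  9
[... 451 characters left out ...]
 94  95 100 100 176 219 220 111 108 103 102  97  98  98 100]
 [102  98  97 100 112 114 163 182 157 121 106 106 103 102  96  95  98]
 [ 99  98 100 115 121 118 107 115 117 113  89 106 104 102  97  95  97]
 [ 98  98 111 123 121 121  88 118 117 111  92 111 108 105  88  95  90]
 [ 99 115 114 121 125 119 100 115 117 138 164 134 102 105  99 100  86]
 [ 99 117 103 114 124 141 173 205 211 222 225 214 199 148 168 101  98]
 [112 122 104 137 175 224 228 227 228 228 229 225 227 224 223 202 113]
 [121 125 166 204 226 228 230 228 229 228 229 226 225 225 225 227 215]
 [118 150 220 227 226 229 231 229 229 228 228 226 226 226 226 227 225]
 [139 229 227 226 225 227 228 229 229 229 229 226 226 226 225 229 226]]
```

The ears sit at about −74° and the ribs at about 23°, so the ring has turned roughly 97° (83° either way round). The drop of about 3 mm puts it at home height, and torque was rising at the end of the turn. The gripper is clear, so I'm handing in.

```bash
python3 -c "
from station import order
print(order.sign_off())"
```

```text
the job is handed in; nothing more can be done
None
```

I handed the job in at about 48.6 s: plug in the tray, lens seated in the mouth, bezel ring screwed down to about home height. The sign-off returned no verdict, and the ring's height is inferred from its 3 mm drop and the rising torque, not measured directly.

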